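Level the camera test shelf

ROBOT

A 6-joint arm with a two-finger parallel gripper is mounted at the origin on the work surface. World frame = base frame: x ahead of the robot, y to its left, z up, the work surface at z = 0. Lengths are in mm, angles in rad, forces in N, time in s.
With the tool pointing down it reaches from about 400 to 925 mm from the base axis. Payload 12.5 kg.
Tool frame: the origin (TCP) lies at the very end of the fingers, on their centre line; the grasp point (between the pads) lies 19 mm behind it; y points along the fingers, z is the direction in which the jaws open and shut, and the axes are right-handed (so a half turn about y gives the same grasp; the last joint's range is limited). The gripper opens to 95 mm and grips with 3 to 60 N. Pads are 20 mm wide; open, the fingers measure 119 mm over their backs; the gripper's body (75 mm by 180 mm) begins 59 mm behind the grasp point.
Start: joints at [1.2, 0.491, 1.559, -0, 1.092, -0.106], TCP at [163.555, 603.238, 214.661] pointing down, gripper open.
Joint ranges: [-3.1, 3.1], [-0.84, 2.19], [0.05, 2.79], [-1.13, 4.28], [0.06, 2.93], [-2.69, 2.69]. Speed limits (rad/s): [2.22, 2.22, 2.79, 3.14, 3.14, 3.14].

INTERFACE

Orientations are given as [roll, pitch, yaw] about the fixed x, y, z axes, in that order (R = Rz(yaw) Ry(pitch) Rx(roll)).
In Python, from cell import env, optics gives the robot as it stands.
- The arm moves only by the tool drive_tool, never from a script. Its argument "steps" is a list of rows, each an object with "slide": the shift along the tool's x, y, z in m, a list of three; "dr": the turn, a rotation vector about the tool's x, y, z in rad, a list of three; "fingers": the finger opening in m, from 0 to 0.0951. A call has 1 to 5 rows; each row is the pose to reach, as a shift and turn from the pose commanded when the call began, along the tool's axes at that moment; what a row does not reach only later rows make up. A row lasts 1/12 s, in which the tool goes at most 41.7 mm and 7.16 degrees, less where a joint would pass 70% of its speed; a pose out of reach is approached as far as the arm can. A call with a gripper value outside its range is refused whole. The fingers move at their own pace and stop on an object; the grip force is fixed at half the most. Time passes only in rows, so rows that repeat a pose let the fingers close. It gives the time, the measured TCP pose, the force and the opening at its end, in the units of the state.
- env.state(): the state, without advancing time (a new reading comes with each control period).
- optics.read_camera(name): name is "scene" or "top" or "wrist"; returns the picture (420x560x3 uint8, red, green, blue); there is no depth.
- optics.camera_model(name): a dict with "mtx" (3x3 intrinsics, pixels), "R" (3x3) and "t" (3): a world point X has camera coordinates R X + t. Camera axes: x right, y down, z forward; pixel columns grow to the right and rows downward; lengths in mm; the calibration is good to about 2 mm. A picture is of the moment at which its call begins: read the wrist's pose just before it. camera_model takes no time and is no camera call; for the wrist camera it gives the pose at the moment of the call.
- env.job_done(): hands the job in, once; it reports no verdict.
The state is a dict: "t": time; "joints": joint angles; "qvel": joint speeds; "tau": joint torques, N m; "eef_pos": TCP position; "tcp_rot": TCP orientation; "ft_force": force on the tool from outside, world axes, zero at the start; "moment": the same for the moment, N m; "opening": opening from 0.0 (shut) to 1.0 (fully open).
Only numpy, scipy, OpenCV 4.12 (cv2) and the standard library are available. Lean on these libraries where they do the work, as an engineer would, in place of code of your own. Each camera call takes 0.05 s, during which the arm holds its last target.

TASK

Fit the loose square-bored T-handle fully down onto the square shaft of the test shelf's levelling foot and use it to turn the foot so that the shelf is level. Then press the free end of the spring-hinged spirit level gently down flat onto the shelf: its bubble, which reads true only while the level is pressed flat, must settle between the two lines. Finish while still holding the level pressed flat, with the handle left on the shaft and your grip off it, and do not disturb the things lying around.

Things in the scene. Friction and masses are not known exactly. Their poses are not given: they have to be found in the camera images.
- stand: Fixed dark base plate of the test shelf, 170 (x) x 400 (y) x 12 mm, origin at the centre of its underside. The white board above it (140 x 394 x 20 mm, top about 90 mm above the table) tilts about a pin along the stand's x axis at its +y end (y = +175 mm); the levelling foot stands at (0, -150) mm.
- foot: The levelling foot: rubber pad, vertical threaded rod, steel collar and square shaft on top; origin on its axis, 12 mm above the table; turns with the shaft. Clockwise (from above) raises the board's foot end, by 0.0114 rad of tilt per radian. At the start the foot end is too low by 0.5 to 1.5 rad of foot turn. Turning takes about 0.15 N m; it stays where it is left and can pass level by 1 rad.
- shaft_seat (a point): Point on the foot's axis on the top face of its round collar (48 mm across, 106 mm above the table): the underside of the fully fitted handle rests here. The square shaft, 14 x 14 mm, rises 24 mm above this point (top 4 mm stepped in to 11.5 mm). x and y are square to the shaft's flats and turn with the foot; z is up.
- handle: Loose black plastic T-handle, about 140 g, standing bore down. Hub 42 x 42 x 30 mm; in its underside a blind square bore 15.4 mm wide, 26 mm deep, sides parallel to the handle's x and y. On the hub an upright grip bar 64 (x) x 20 (y) mm, 30 to 70 mm above the underside. Origin at the centre of the underside, z up. Fits in any of four yaws, with about 0.1 rad of play each way.
- spirit_level: Aluminium bar level, 28 mm wide, 196 mm long, 36 mm high, lying along the middle of the board. Origin on its underside at its pivoted end; it runs towards its own -y, to y = -196 mm near the foot. A hidden spring holds its free end about 9 mm off the board. Between 68 and 138 mm from the pivoted end it is cut down to show the vial.
- level_hinge (a joint): Angle of the spirit level above the board (rad): 0 pressed flat on the board, about 0.05 sprung up. Pressing it flat at the press spot takes about 4 N; then it bears on a hard stop.
- press_spot (a point): Centre of the flat top of the level's free end block (28 x 58 mm), 36 mm above the level's underside: the place to press, downwards. Moves with the level, z up.
- vial_mid (a point): Centre of the green vial (15 mm thick, 70 mm long) of the spirit level, midway between its two black lines, which stand 10.5 mm either side; axes as the level's, y along the vial.
- bubble_mid (a point): Centre of the pale bubble (18 mm long), which slides along the vial's y by up to 21 mm either way, to the higher end: towards +y (pivoted end) when the foot end is low. With the level pressed flat it stands 10 mm off the middle per radian of foot turn still missing; it takes 2 s to settle. While the level is sprung up it stays near the -y stop.
- dome_camera: white dome camera, 100 mm across and 74 mm high; origin at the centre of its underside. Bystander.
- net_switch: flat dark metal network switch, 100 x 160 x 28 mm; origin at the centre of its underside. Bystander.
- screwdriver: screwdriver lying flat, 200 mm long along its x, 26 mm thick; origin under its middle. Bystander.
- parts_bin: open black parts bin, 140 x 110 x 75 mm; origin at the centre of its underside. Bystander.
Things that resemble listed ones, but are neither listed nor needed, are in the scene too. Leave any orange look-alike of the handle alone.

How it is judged:
By the outcome, as a careful person would: the job done as asked, in the order asked, and still so for the second after the job is handed in, while the arm keeps its last pose, push and grip.
It also fails if it takes over 72 s, if anything falls off the work surface, if the arm or the gripper's body presses on something with over 40 N, if the wrist force passes 120 N, or if a joint passes its speed limit or range.

## Working session

There is one attempt and no reset: what is moved stays moved. The work goes in short steps, Python scripts to look and compute and a tool call to move; the robot and the scene stay as the last step left them, time stands still between calls to the robot, and variables do not carry over. Pictures are saved under pics/ and viewed, and the job is handed in when it is done.

Besides the shell and the picture viewer there is one more tool, called after "Request:" as name([rows], argument=value, ...), one row to a line, values as JSON. drive_tool: Moves the arm, as the interface text tells. Its arguments: {"type":"object","properties":{"steps":{"type":"array","items":{"type":"object","properties":{"slide":{"type":"array","items":{"type":"number"}},"dr":{"type":"array","items":{"type":"number"}},"fingers":{"type":"number"}}}}},"required":["steps"]}

```bash
ls; mkdir -p pics; python3 - <<'E'
from cell import env, optics
import cv2
print(env.state())
for n in ["scene","top","wrist"]:
    m=optics.camera_model(n); print(n,m)
    im=optics.read_camera(n); cv2.imwrite(f"pics/{n}0.png",im[:,:,::-1])
E
```

```text
pics
{'t': 0.0, 'joints': array([ 1.20042461e+00,  4.91587710e-01,  1.55943857e+00,  8.06231795e-06,
        1.09170781e+00, -1.05598037e-01]), 'qvel': array([-0.00022932,  0.00119863,  0.00016372, -0.00071517, -0.00090284,
       -0.00069249]), 'tau': array([-4.97531131e-03, -6.12636065e+01, -2.58178174e+01,  6.90235547e-02,
        4.81864577e-02, -8.11289442e-05]), 'eef_pos': array([163.44439507, 603.00158753, 214.04800755]), 'tcp_rot': array([-1.57193066e+00,  1.27420962e-04, -2.64777475e-01]), 'ft_force': array([-0.50542257, -0.80032065, -0.94641685]), 'moment': array([ 0.06502869, -0.06416451,  0.01516304]), 'opening': 0.9991761961356985}
scene {'mtx': array([[399.47613972,   0.        , 278.39478482],
       [  0.        , 399.47613972, 206.87044108],
       [  0.        ,   0.        ,   1.        ]]), 'R': array([[-0.56192305,  0.8271178 , -0.01089165],
       [ 0.64683278,  0.43115842, -0.62905467],
       [-0.51560629, -0.36052539, -0.77728476]]), 't': array([ 266.38006813, -281.11178534, 1436.98837696])}
top {'mtx': array([[490.09376124,   0.        , 281.89010739],
       [  0.        , 490.09376124, 206.85739653],
       [  0.        ,   0.        ,   1.        ]]), 'R': array([[-6.04202477e-04, -9.99986103e-01, -5.23724707e-03],
       [-9.84097911e-01,  1.52485706e-03, -1.77620314e-01],
       [ 1.77625832e-01,  5.04664527e-03, -9.84085157e-01]]), 't': array([  17.06081889,  514.37514707, 1174.77861402])}
wrist {'mtx': array([[349.73501912,   0.        , 277.65362504],
       [  0.        , 349.73501912, 205.97015783],
       [  0.        ,   0.        ,   1.        ]]), 'R': array([[ 2.62208852e-01,  9.65010754e-01, -8.73390757e-04],
       [ 9.30325862e-01, -2.52543735e-01,  2.65923772e-01],
       [ 2.56398731e-01, -7.05401050e-02, -9.63993664e-01]]), 't': array([-624.75316321,  -29.40946906,  391.28519037])}
```

View pics/scene0.png

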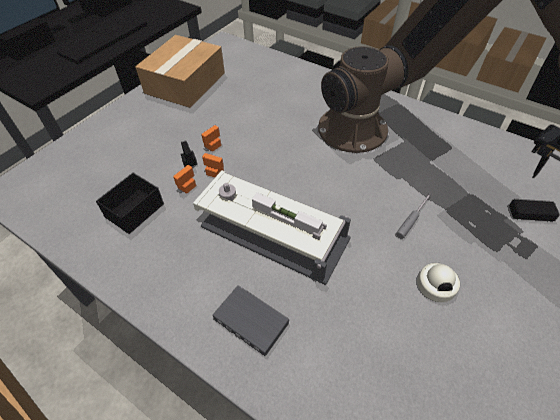

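View pics/top0.png

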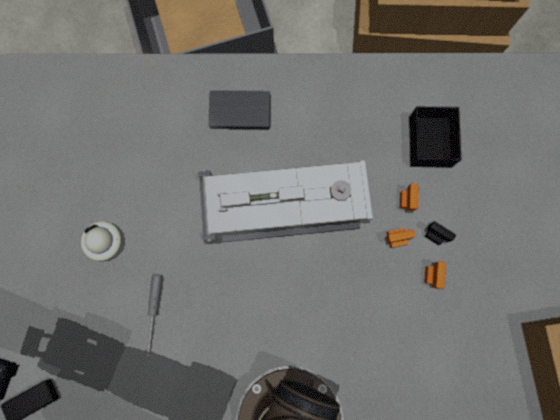

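View pics/wrist0.png

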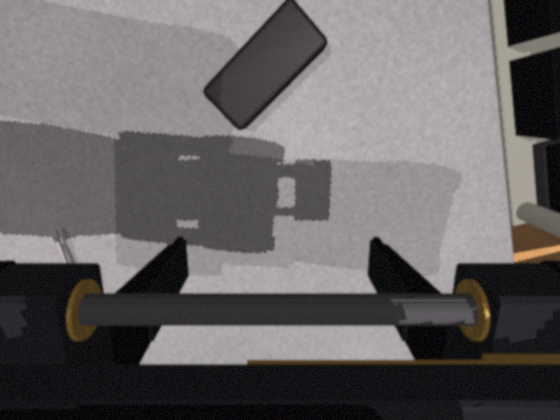

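```bash
cat > h.py <<'E'
from cell import env, optics
import numpy as np, cv2
def ray(n,px,z,m=None):
    m=m or optics.camera_model(n)
    R=np.array(m["R"]);t=np.array(m["t"]);K=np.array(m["mtx"])
    c=-R.T@t; d=R.T@np.linalg.inv(K)@np.array([px[0],px[1],1.])
    return c+d*(z-c[2])/d[2]
def proj(n,X,m=None):
    m=m or optics.camera_model(n)
    p=np.array(m["mtx"])@(np.array(m["R"])@np.asarray(X,float)+np.array(m["t"])); return p[:2]/p[2]
def crop(im,x0,y0,x1,y1,s,name):
    cv2.imwrite(name,cv2.resize(im[y0:y1,x0:x1,::-1],None,fx=s,fy=s,interpolation=cv2.INTER_CUBIC))
E
python3 - <<'E'
import cv2
from h import *
a=cv2.imread("pics/top0.png")[:,:,::-1]
crop(a,380,170,480,300,5,"pics/t1.png" )
crop(a,195,155,375,245,4.4,"pics/t2.png")
b=cv2.imread("pics/scene0.png")[:,:,::-1]
crop(b,160,110,350,280,4,"pics/s1.png")
E
```

```text
(no output)
```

View pics/t1.png

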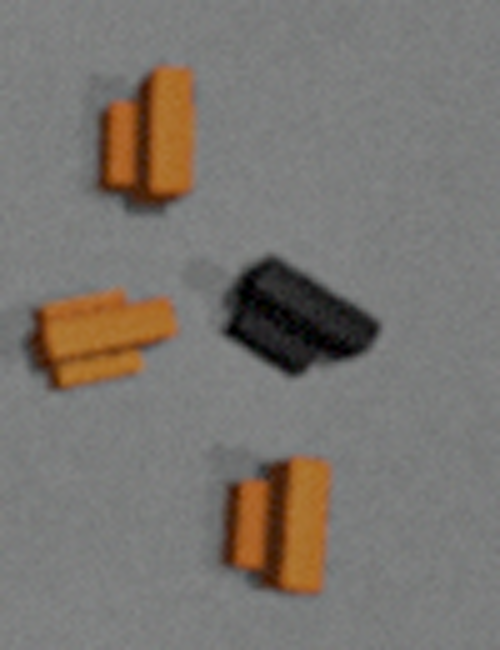

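View pics/t2.png

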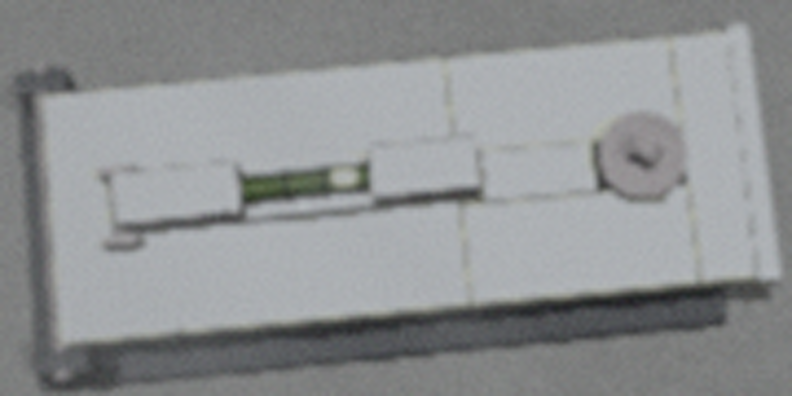

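View pics/s1.png

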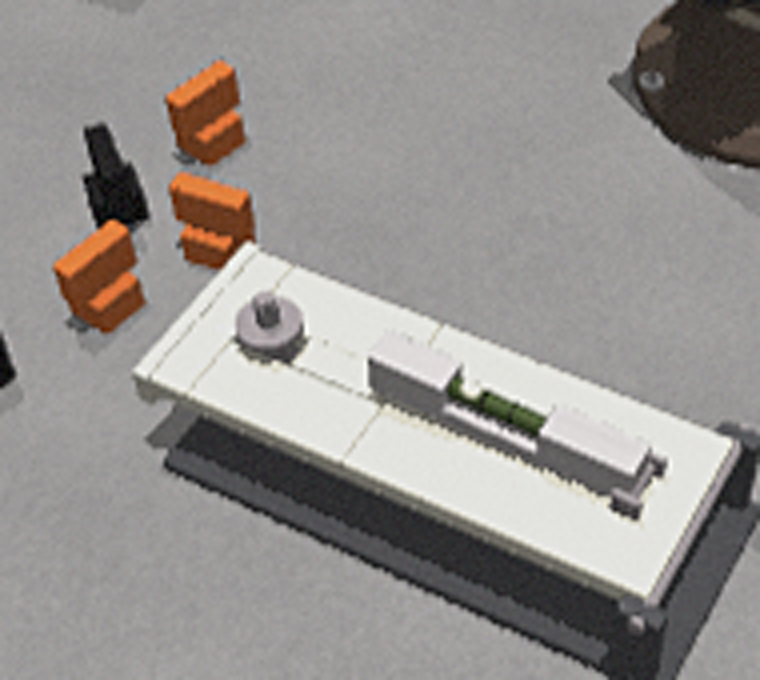

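```bash
python3 - <<'E'
from h import *
P=lambda x,y:(380+x/5,170+y/5)
for p in [(245,285),(270,257),(380,325),(360,352),(313,304)]: print('bar',ray("top",P(*p),70).round(1))
for p in [(228,335),(295,375)]: print('hub',ray("top",P(*p),30).round(1))
Q=lambda x,y:(195+x/4.4,155+y/4.4)
print('shaft',ray("top",Q(645,152),130).round(1),'collar',ray("top",Q(640,155),106).round(1))
print('scene shaft', ray("scene",(160+265/4,110+300/4),130).round(1), 'collar',ray("scene",(160+270/4,110+325/4),106).round(1))
for n,p,z in [('p1',(115,200),126),('free end',(480,165),135),('board far+',(50,97),90),('b2',(65,345),90),('b3',(780,278),88),('b4',(745,30),88)]: print(n,ray("top",Q(*p),z).round(1))
s=lambda x,y:(160+x/4,110+y/4)
for p in [(95,125),(120,215)]: print(ray('scene',s(*p),70).round(1))
print(ray('top',(436,275),70),ray('top',(400,237),70),ray('top',(410,197),70))
E
```

```text
bar [ 460.  -339.6   70. ]
bar [ 473.7 -352.4   70. ]
bar [ 440.5 -403.5   70. ]
bar [ 427.4 -393.1   70. ]
bar [ 450.7 -371.9   70. ]
hub [ 440.4 -341.6   30. ]
hub [ 420.4 -373.8   30. ]
shaft [ 540.  -123.1  130. ] collar [ 543.6 -123.2  106. ]
scene shaft [ 548.6 -120.7  130. ] collar [ 549.6 -118.9  106. ]
p1 [515.4 157.8 126. ]
free end [532.1 -35.4 135. ]
board far+ [580.3 199.7  90. ]
b2 [442.6 187.9  90. ]
b3 [ 479.  -199.9   88. ]
b4 [ 618.3 -185.1   88. ]
[ 436.9 -396.8   70. ]
[ 503.1 -309.7   70. ]
[ 344.85737833 -349.97318307   70.        ] [ 435.7682081  -268.41425224   70.        ] [ 534.10315283 -297.11865087   70.        ]
```

```bash
cat >> h.py <<'E'
from scipy.spatial.transform import Rotation as Ro
def go(X,yaw,roll=-np.pi/2):
    s=env.state(); R=Ro.from_euler('xyz',s["tcp_rot"])
    d=R.inv().apply(np.array(X,float)-s["eef_pos"])/1000
    w=(R.inv()*Ro.from_euler('xyz',[-np.pi/2,0,yaw])).as_rotvec()
    print('t',round(s['t'],2),'pos',s['eef_pos'].round(1),'rot',s['tcp_rot'].round(3),'j',s['joints'].round(2),'F',s['ft_force'].round(1),'open',round(s['opening']*95.1,1))
    print('slide',d.round(4),'dr',w.round(3),'rows',round(max(np.linalg.norm(d)/.0417,np.linalg.norm(w)/.125),1))
E
python3 -c "
from h import *
go([460,200,300],-1.2)"
```

```text
t 0.15 pos [163.5 603.1 214.2] rot [-1.572  0.    -0.265] j [ 1.2   0.49  1.56  0.    1.09 -0.11] F [-0.   0.2 -0.2] open 94.9
slide [ 0.3917 -0.0856 -0.3115] dr [0.001 0.935 0.   ] rows 12.2
```

Request:
drive_tool([
  {"slide":[0.392,-0.086,-0.312],"dr":[0,0.935,0],"fingers":0.06},
  {"slide":[0.392,-0.086,-0.312],"dr":[0,0.935,0],"fingers":0.06},
  {"slide":[0.392,-0.086,-0.312],"dr":[0,0.935,0],"fingers":0.06},
  {"slide":[0.392,-0.086,-0.312],"dr":[0,0.935,0],"fingers":0.06},
  {"slide":[0.392,-0.086,-0.312],"dr":[0,0.935,0],"fingers":0.06},
])

```text
t: 0.57
eef_pos: [285.7, 436.1, 250.0]
tcp_rot: [-1.571, -0.0, -0.895]
ft_force: [1.5, 1.3, 0.3]
opening: 0.705
```

```bash
python3 -c "
from h import *
go([480,150,300],-1.4)"
```

```text
t 0.57 pos [285.7 436.1 250. ] rot [-1.571 -0.    -0.895] j [ 0.86  0.31  1.76 -0.    1.07  0.19] F [1.5 1.3 0.3] open 67.0
slide [ 0.3448 -0.0499 -0.0272] dr [0.    0.505 0.   ] rows 8.4
```

Request:
drive_tool([
  {"slide":[0.345,-0.05,-0.027],"dr":[0,0.6,0],"fingers":0.06},
  {"slide":[0.345,-0.05,-0.027],"dr":[0,0.6,0],"fingers":0.06},
  {"slide":[0.345,-0.05,-0.027],"dr":[0,0.6,0],"fingers":0.06},
  {"slide":[0.345,-0.05,-0.027],"dr":[0,0.6,0],"fingers":0.06},
  {"slide":[0.345,-0.05,-0.027],"dr":[0,0.6,0],"fingers":0.06},
])

```text
t: 0.98
eef_pos: [402.7, 266.1, 280.0]
tcp_rot: [-1.571, 0.0, -1.496]
ft_force: [0.4, 1.3, 0.7]
opening: 0.632
```

```bash
python3 -c "
from h import *
go([500,-120,300],-1.8)"
```

```text
t 0.98 pos [402.7 266.1 280. ] rot [-1.571  0.    -1.496] j [0.45 0.22 1.8  0.   1.12 0.37] F [0.4 1.3 0.7] open 60.1
slide [ 0.3923 -0.02    0.0683] dr [-0.     0.304 -0.   ] rows 9.6
```

Request:
drive_tool([
  {"slide":[0.45,-0.02,0.08],"dr":[0,0.304,0],"fingers":0.06},
  {"slide":[0.45,-0.02,0.08],"dr":[0,0.304,0],"fingers":0.06},
  {"slide":[0.45,-0.02,0.08],"dr":[0,0.304,0],"fingers":0.06},
  {"slide":[0.45,-0.02,0.08],"dr":[0,0.304,0],"fingers":0.06},
  {"slide":[0.45,-0.02,0.08],"dr":[0,0.304,0],"fingers":0.06},
])

```text
t: 1.4
eef_pos: [454.9, 64.6, 288.9]
tcp_rot: [-1.571, 0.0, -1.794]
ft_force: [-0.0, 0.3, 0.5]
opening: 0.628
```

```bash
python3 -c "
from h import *
go([520,-180,300],-1.8)
print(ray('wrist',(278,206),110), env.state()['eef_pos'])"
```

```text
t 1.4 pos [454.9  64.6 288.9] rot [-1.571  0.    -1.794] j [-0.    0.17  1.84  0.    1.13  0.22] F [-0.   0.3  0.5] open 59.7
slide [ 0.2241 -0.0111  0.1177] dr [-0.     0.006 -0.   ] rows 6.1
[449.9908381   43.84240994 110.        ] [454.89149474  64.62096799 288.91224609]
```

Request:
drive_tool([
  {"slide":[0.187,-0.01,0.125],"dr":[0,0,0],"fingers":0.06},
  {"slide":[0.187,-0.01,0.125],"dr":[0,0,0],"fingers":0.06},
  {"slide":[0.187,-0.01,0.125],"dr":[0,0,0],"fingers":0.06},
  {"slide":[0.187,-0.01,0.125],"dr":[0,0,0],"fingers":0.06},
  {"slide":[0.187,-0.01,0.125],"dr":[0,0,0],"fingers":0.06},
])

```text
t: 1.82
eef_pos: [529.7, -129.9, 298.1]
tcp_rot: [-1.571, 0.0, -1.794]
ft_force: [0.4, 0.0, -0.1]
opening: 0.631
```

```bash
python3 -c "
from h import *
go([520,-180,300],-1.8)
im=optics.read_camera('wrist'); cv2.imwrite('pics/w1.png',im[:,:,::-1])
print(proj('wrist',[543,-122,118]))"
```

```text
t 1.82 pos [ 529.7 -129.9  298.1] rot [-1.571  0.    -1.794] j [-0.36  0.3   1.64  0.    1.2  -0.14] F [ 0.4  0.  -0.1] open 60.0
slide [ 0.051  -0.0019  0.0017] dr [ 0.     0.006 -0.   ] rows 1.2
[285.52196841 170.16664792]
```

View pics/w1.png

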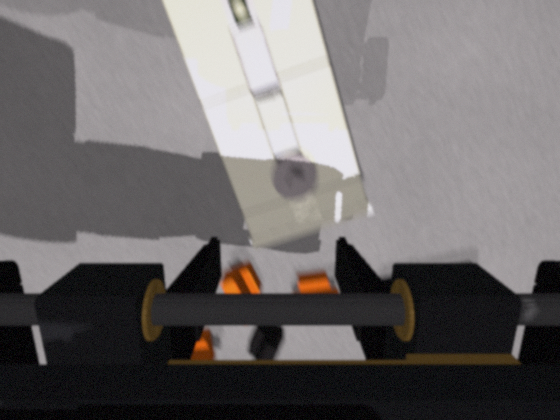

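```bash
python3 -c "
from h import *
a=cv2.imread('pics/w1.png')
a=cv2.convertScaleAbs(a,alpha=1.5)
crop(a[:,:,::-1],255,140,335,205,9,'pics/w1c.png')"
```

```text
(no output)
```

View pics/w1c.png

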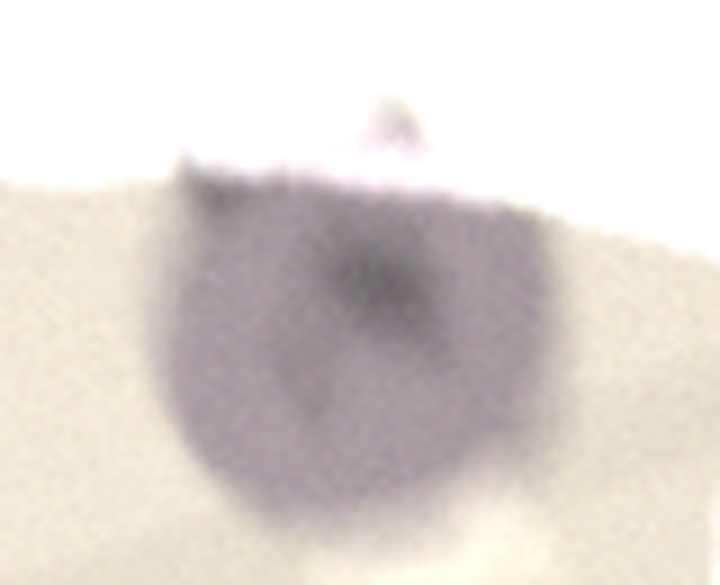

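Request:
drive_tool([
  {"slide":[0.05,0.07,0.01],"dr":[0,0,0],"fingers":0.06},
  {"slide":[0.05,0.07,0.01],"dr":[0,0,0],"fingers":0.06},
  {"slide":[0.05,0.07,0.01],"dr":[0,0,0],"fingers":0.06},
])

```text
t: 2.12
eef_pos: [526.1, -180.8, 222.7]
tcp_rot: [-1.578, 0.001, -1.796]
ft_force: [0.0, 1.1, -0.4]
opening: 0.631
```

```bash
python3 -c "
from h import *
go([451,-372,200],-2.136)
im=optics.read_camera('wrist'); cv2.imwrite('pics/w2.png',im[:,:,::-1])
m=optics.camera_model('wrist');print(m)
p=proj('wrist',[545,-122,118]);print(p)
x,y=p.astype(int)
crop(im,x-50,max(y-40,0),x+50,max(y-40,0)+80,7,'pics/w2c.png')"
```

```text
t 2.12 pos [ 526.1 -180.8  222.7] rot [-1.578e+00  1.000e-03 -1.796e+00] j [-0.45  0.39  1.71 -0.    1.05 -0.22] F [ 0.   1.1 -0.4] open 60.0
slide [ 0.2031  0.0226 -0.0304] dr [0.007 0.34  0.   ] rows 5.0
{'mtx': array([[349.73501912,   0.        , 277.65362504],
       [  0.        , 349.73501912, 205.97015783],
       [  0.        ,   0.        ,   1.        ]]), 'R': array([[ 0.97454007, -0.22412079, -0.0064442 ],
       [-0.21443469, -0.9400474 ,  0.26519551],
       [-0.06549368, -0.25706179, -0.96417312]]), 't': array([-551.76083266,  -88.5957122 ,  389.16991539])}
[285.32508229 129.22266844]
```

View pics/w2.png

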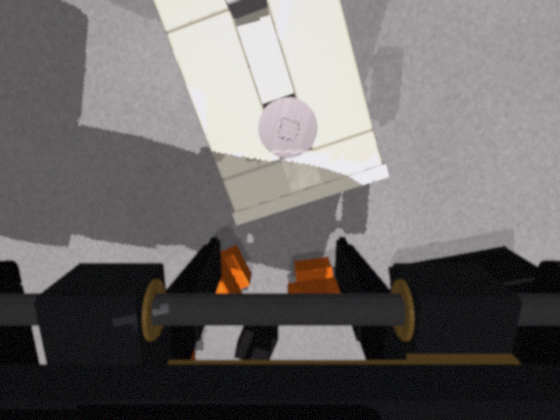

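View pics/w2c.png

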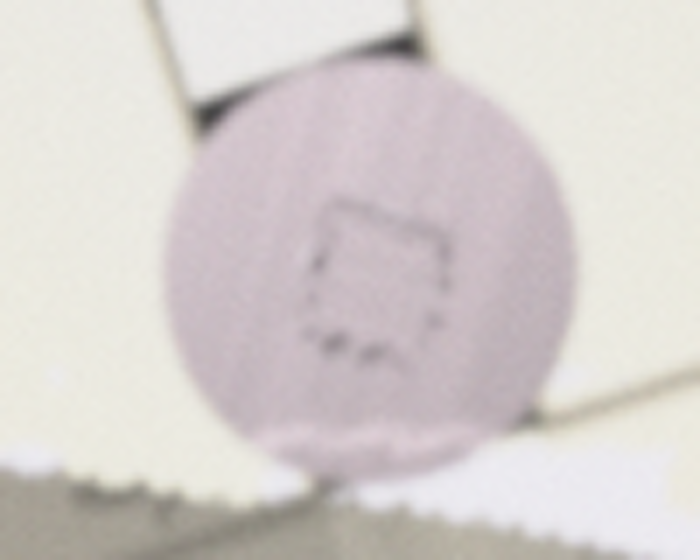

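```bash
python3 -c "
from h import *
P=lambda x,y:(235+x/7,89+y/7)
tl,tr,bl,br=[ray('wrist',P(*p),128) for p in [(330,197),(452,237),(303,327),(415,368)]]
for v in (tl,tr,bl,br): print(v.round(1))
for a,b in ((tl,tr),(bl,br),(bl,tl),(br,tr)):
  d=b-a; print(np.hypot(*d[:2]).round(1),np.arctan2(d[1],d[0]).round(3))
print('sq',ray('wrist',P(377,283),128),'collar',ray('wrist',P(371,268),106))
for q in [(165,268),(577,268)]: print(ray('wrist',P(*q),106))
"
```

```text
[ 544.6 -112.4  128. ]
[ 556.3 -119.3  128. ]
[ 538.8 -124.9  128. ]
[ 549.6 -131.9  128. ]
13.6 -0.533
12.8 -0.571
13.8 1.137
14.2 1.078
sq [ 547.51016053 -122.19273897  128.        ] collar [ 547.47340807 -121.64409925  106.        ]
[ 524.30673586 -116.32373207  106.        ]
[ 570.61555858 -126.95883487  106.        ]
```

```bash
python3 -c "
from h import *
go([425,-415,220],-2.136)"
```

```text
t 2.17 pos [ 526.8 -179.8  224.7] rot [-1.577e+00  1.000e-03 -1.796e+00] j [-0.45  0.39  1.71 -0.    1.05 -0.22] F [ 0.  -0.1  0.1] open 59.8
slide [ 0.252   0.0047 -0.0466] dr [ 0.006  0.34  -0.   ] rows 6.1
```

Request:
drive_tool([
  {"slide":[0.252,0.005,-0.047],"dr":[0.006,0.34,0],"fingers":0.06},
  {"slide":[0.252,0.005,-0.047],"dr":[0.006,0.34,0],"fingers":0.06},
  {"slide":[0.252,0.005,-0.047],"dr":[0.006,0.34,0],"fingers":0.06},
  {"slide":[0.252,0.005,-0.047],"dr":[0.006,0.34,0],"fingers":0.06},
  {"slide":[0.252,0.005,-0.047],"dr":[0.006,0.34,0],"fingers":0.06},
])

```text
t: 2.58
eef_pos: [445.4, -370.8, 225.6]
tcp_rot: [-1.563, 0.001, -2.133]
ft_force: [1.1, -0.3, -0.4]
opening: 0.63
```

```bash
python3 -c "
from h import *
optics.read_camera('top');
go([425,-415,220],-2.136)
im=optics.read_camera('wrist'); cv2.imwrite('pics/w3.png',im[:,:,::-1])
print(proj('wrist',[451,-372,70]))"
```

```text
t 2.63 pos [ 443.1 -376.7  225.3] rot [-1.562e+00 -1.000e-03 -2.136e+00] j [-0.82  0.42  1.66  0.    1.06 -0.25] F [-3.6 -3.4 -0.1] open 59.9
slide [0.042  0.0054 0.0052] dr [-0.008 -0.     0.001] rows 1.0
[281.97444671 185.61581245]
```

View pics/w3.png

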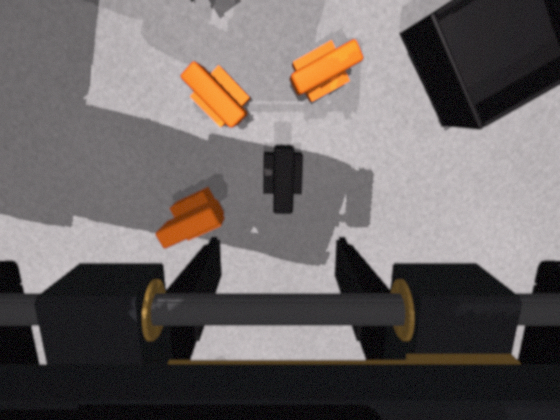

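```bash
python3 -c "
from h import *
im=cv2.imread('pics/w3.png')[:,:,::-1]; im=cv2.convertScaleAbs(im,alpha=2.2,beta=10)
crop(im,245,130,325,230,7,'pics/w3c.png')"
```

```text
(no output)
```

View pics/w3c.png

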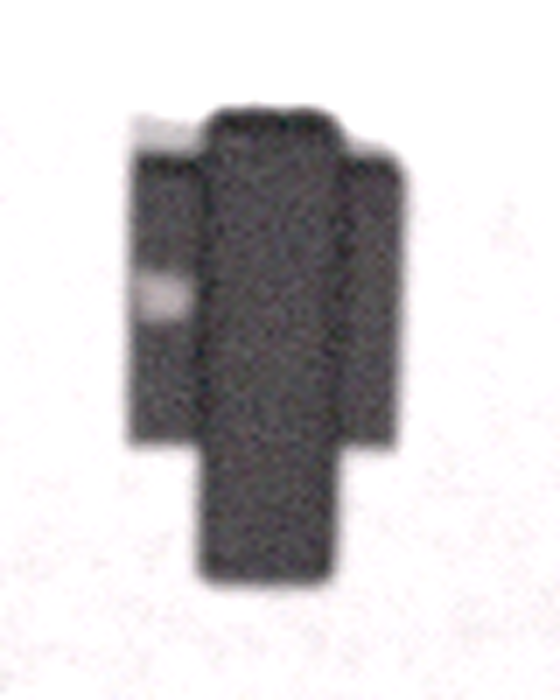

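```bash
python3 -c "
from h import *
P=lambda x,y:(245+x/7,130+y/7)
a=ray('wrist',P(275,115),70);b=ray('wrist',P(267,580),70)
l=ray('wrist',P(203,350),70);r=ray('wrist',P(340,350),70)
d=b-a;print(a,b,np.hypot(*d[:2]),np.arctan2(d[1],d[0]),(a+b)/2,(l+r)/2,np.hypot(*(r-l)[:2]))
h=[ray('wrist',P(*p),30) for p in [(130,150),(405,155),(130,445),(400,447)]];print(np.mean(h,0)); 
for i,j in((0,1),(2,3),(0,2),(1,3)): d=h[j]-h[i];print(np.hypot(*d[:2]),np.arctan2(d[1],d[0]))
go([451,-372,130],-2.136)
"
```

```text
[ 472.53491777 -341.96304318   70.        ] [ 437.50957266 -395.43546431   70.        ] 63.922410951806754 -2.150690358412364 [ 455.02224521 -368.69925374   70.        ] [ 455.34796096 -368.33945033   70.        ] 18.52413728075327
[ 455.22999481 -368.86225538   30.        ]
40.86883620106885 -0.586510474889425
41.435718361489016 -0.5769220415244776
44.999139918201685 -2.1491128825820796
44.610103958091194 -2.1363752031843504
t 2.68 pos [ 444.3 -373.8  225.2] rot [-1.563  0.    -2.138] j [-0.81  0.41  1.66  0.    1.06 -0.25] F [0.4 0.5 0.3] open 60.2
slide [-0.0051  0.0952  0.004 ] dr [-0.008 -0.002 -0.   ] rows 2.3
```

```bash
python3 -c "
from h import *
go([454,-371.5,110],-2.145)
"
```

```text
t 2.68 pos [ 444.3 -373.8  225.2] rot [-1.563  0.    -2.138] j [-0.81  0.41  1.66  0.    1.06 -0.25] F [0.4 0.5 0.3] open 60.2
slide [-0.0072  0.1152  0.0061] dr [-0.008  0.007 -0.   ] rows 2.8
```

Request:
drive_tool([
  {"slide":[-0.007,0.115,0.006],"dr":[-0.008,0.007,0],"fingers":0.06},
  {"slide":[-0.007,0.115,0.006],"dr":[-0.008,0.007,0],"fingers":0.06},
  {"slide":[-0.007,0.115,0.006],"dr":[-0.008,0.007,0],"fingers":0.06},
  {"slide":[-0.007,0.115,0.006],"dr":[-0.008,0.007,0],"fingers":0.06},
  {"slide":[-0.007,0.115,0.006],"dr":[-0.008,0.007,0],"fingers":0.06},
])

```text
t: 3.1
eef_pos: [455.8, -366.4, 109.4]
tcp_rot: [-1.574, 0.002, -2.14]
ft_force: [0.2, 0.5, 0.5]
opening: 0.631
```

```bash
python3 -c "
from h import *
m=optics.camera_model('wrist')
go([454,-371.5,35],-2.145)
im=optics.read_camera('wrist'); cv2.imwrite('pics/w4.png',im[:,:,::-1])
print(proj('wrist',[454,-371.5,70],m))"
```

```text
t 3.1 pos [ 455.8 -366.4  109.4] rot [-1.574e+00  2.000e-03 -2.140e+00] j [-0.79  0.56  1.76  0.    0.82 -0.22] F [0.2 0.5 0.5] open 60.0
slide [0.0053 0.0744 0.0015] dr [ 0.004  0.005 -0.002] rows 1.8
[280.65490185 239.65938397]
```

View pics/w4.png

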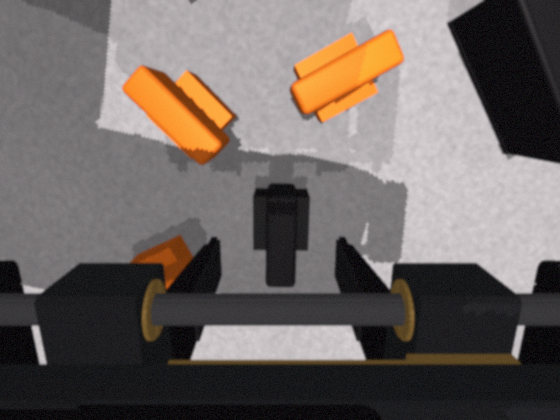

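Request:
drive_tool([
  {"slide":[0.004,0.04,0.001],"dr":[0.002,0.005,0],"fingers":0.06},
  {"slide":[0.004,0.074,0.001],"dr":[0.002,0.005,0],"fingers":0.06},
  {"slide":[0.004,0.074,0.001],"dr":[0.002,0.005,0],"fingers":0.06},
  {"slide":[0.004,0.074,0.001],"dr":[0.002,0.005,0],"fingers":0.06},
])

```text
t: 3.48
eef_pos: [454.3, -371.4, 36.6]
tcp_rot: [-1.571, 0.001, -2.146]
ft_force: [-0.4, -0.1, 0.4]
opening: 0.63
```

```bash
python3 -c "
from h import *
go([454,-371.5,35],-2.145)
"
```

```text
t 3.48 pos [ 454.3 -371.4   36.6] rot [-1.571e+00  1.000e-03 -2.146e+00] j [-0.8   0.67  1.81  0.    0.67 -0.22] F [-0.4 -0.1  0.4] open 59.9
slide [ 0.0002  0.0016 -0.0002] dr [-0.    -0.001 -0.001] rows 0.0
```

Request:
drive_tool([
  {"slide":[0,0.003,0],"dr":[0,0,0],"fingers":0.0},
  {"slide":[0,0.003,0],"dr":[0,0,0],"fingers":0.0},
  {"slide":[0,0.003,0],"dr":[0,0,0],"fingers":0.0},
  {"slide":[0,0.003,0],"dr":[0,0,0],"fingers":0.0},
  {"slide":[0,0.003,0],"dr":[0,0,0],"fingers":0.0},
])

```text
t: 3.9
eef_pos: [454.0, -371.4, 32.9]
tcp_rot: [-1.57, 0.001, -2.146]
ft_force: [-0.3, -0.2, 0.0]
opening: 0.334
```

Request:
drive_tool([
  {"slide":[0,0,0],"fingers":0.0},
  {"slide":[0,0,0],"fingers":0.0},
  {"slide":[0,-0.02,0],"fingers":0.0},
  {"slide":[0,-0.05,0],"fingers":0.0},
  {"slide":[0,-0.08,0],"fingers":0.0},
])

```text
invalid input
```

```bash
python3 -c "
from h import *
go([546.8,-123,220],-2.08)
"
```

```text
t 3.9 pos [ 454.  -371.4   32.9] rot [-1.570e+00  1.000e-03 -2.146e+00] j [-0.8   0.67  1.81  0.    0.66 -0.23] F [-0.3 -0.2  0. ] open 31.8
slide [-0.2591 -0.1869 -0.057 ] dr [-0.001 -0.066 -0.001] rows 7.8
```

Request:
drive_tool([
  {"slide":[0,0,0],"dr":[0,0,0],"fingers":0.0},
  {"slide":[0,0,0],"dr":[0,0,0],"fingers":0.0},
  {"slide":[0,0,0],"dr":[0,0,0],"fingers":0.0},
  {"slide":[0,-0.02,0],"dr":[0,0,0],"fingers":0.0},
  {"slide":[0,-0.05,0],"dr":[0,0,0],"fingers":0.0},
])

```text
t: 4.32
eef_pos: [452.5, -370.2, 80.1]
tcp_rot: [-1.576, 0.002, -2.146]
ft_force: [-0.1, -0.3, -1.0]
opening: 0.208
```

```bash
python3 -c "
from h import *
go([546.8,-123,230],-2.08)
"
```

```text
t 4.32 pos [ 452.5 -370.2   80.1] rot [-1.576e+00  2.000e-03 -2.146e+00] j [-0.8   0.6   1.78  0.    0.76 -0.23] F [-0.1 -0.3 -1. ] open 19.8
slide [-0.259  -0.149  -0.0562] dr [ 0.006 -0.066 -0.003] rows 7.3
```

Request:
drive_tool([
  {"slide":[0,-0.042,0],"dr":[0,0,0],"fingers":0.0},
  {"slide":[0,-0.084,0],"dr":[0,0,0],"fingers":0.0},
  {"slide":[-0.02,-0.119,-0.005],"dr":[0.004,-0.066,0],"fingers":0.0},
  {"slide":[-0.05,-0.149,-0.012],"dr":[0.004,-0.066,0],"fingers":0.0},
  {"slide":[-0.09,-0.149,-0.02],"dr":[0.004,-0.066,0],"fingers":0.0},
])

```text
t: 4.73
eef_pos: [486.7, -286.6, 236.6]
tcp_rot: [-1.559, -0.0, -2.082]
ft_force: [0.6, -0.6, -1.6]
opening: 0.21
```

```bash
python3 -c "
from h import *
go([546.8,-123,230],-2.08)
"
```

```text
t 4.73 pos [ 486.7 -286.6  236.6] rot [-1.559 -0.    -2.082] j [-0.65  0.38  1.69  0.    1.06 -0.14] F [ 0.6 -0.6 -1.6] open 20.0
slide [-0.1721  0.0061 -0.0278] dr [-0.012 -0.002  0.   ] rows 4.2
```

Request:
drive_tool([
  {"slide":[-0.12,0.006,-0.028],"dr":[-0.006,0,0],"fingers":0.0},
  {"slide":[-0.12,0.006,-0.028],"dr":[-0.006,0,0],"fingers":0.0},
  {"slide":[-0.12,0.006,-0.028],"dr":[-0.006,0,0],"fingers":0.0},
  {"slide":[-0.12,0.006,-0.028],"dr":[-0.006,0,0],"fingers":0.0},
  {"slide":[-0.12,0.006,-0.028],"dr":[-0.006,0,0],"fingers":0.0},
])

```text
t: 5.15
eef_pos: [520.0, -164.8, 224.9]
tcp_rot: [-1.573, 0.001, -2.076]
ft_force: [-0.1, 1.2, -2.0]
opening: 0.205
```

```bash
python3 -c "
from h import *
optics.read_camera('top');optics.read_camera('top');optics.read_camera('top')
import pickle
m=optics.camera_model('wrist');pickle.dump(m,open('m5.pkl','wb'))
go([546.8,-123,230],-2.08)
im=optics.read_camera('wrist'); cv2.imwrite('pics/w5.png',im[:,:,::-1])
go([546.8,-123,230],-2.08)
p=proj('wrist',[546.8,-123,118],m);print(p)
x,y=p.astype(int)-[50,40]; print(x,y)
crop(im,x,y,x+100,y+80,7,'pics/w5c.png')"
```

```text
t 5.3 pos [ 519.6 -167.6  225. ] rot [-1.573e+00  1.000e-03 -2.081e+00] j [-0.43  0.37  1.74  0.    1.04  0.08] F [ 0.4  0.1 -0.9] open 19.9
slide [-0.0522 -0.005   0.002 ] dr [ 0.002 -0.001 -0.001] rows 1.3
t 5.35 pos [ 519.5 -167.8  225. ] rot [-1.573e+00  1.000e-03 -2.081e+00] j [-0.43  0.37  1.74  0.    1.04  0.08] F [-0.1 -0.3 -1.7] open 19.7
slide [-0.0524 -0.005   0.0019] dr [ 0.002 -0.001 -0.001] rows 1.3
[281.24380965 139.79649471]
231 99
```

View pics/w5.png

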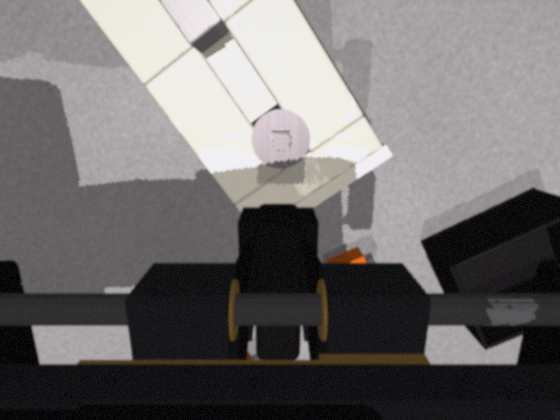

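View pics/w5c.png

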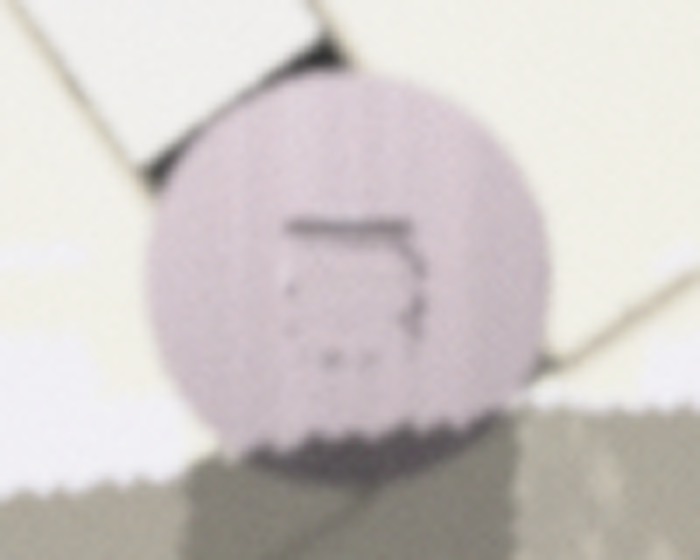

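```bash
python3 -c "
from h import *
import pickle
m=pickle.load(open('m5.pkl','rb'))
P=lambda x,y:(231+x/7,99+y/7)
print('sq',ray('w',P(351,291),128,m),'collar',ray('w',P(349,278),106,m))
for a,b in [((285,225),(410,228)),((405,240),(415,345))]:
  d=ray('w',P(*b),129,m)-ray('w',P(*a),129,m);print(np.arctan2(d[1],d[0]))
yaw=-2.081;e=np.array([519.6,-167.6,225.]);tx=np.array([np.cos(yaw),np.sin(yaw),0]);tz=np.array([-np.sin(yaw),np.cos(yaw),0])
for zz in (-33,-3):
  for y in(-21,21): print(zz,y,proj('w',e-21*tx+y*tz+[0,0,zz],m))
im=cv2.imread('pics/w5.png')[:,:,::-1]
crop(cv2.convertScaleAbs(im,alpha=2.5,beta=20),220,180,340,270,6,'pics/w5d.png')
"
```

```text
sq [ 546.79155627 -122.71292925  128.        ] collar [ 546.54202881 -122.99028768  106.        ]
-0.5336508797305373
-1.9759136414163445
-33 -21 [243.82899024 202.64921069]
-33 21 [313.64646174 202.69256369]
-3 -21 [238.27734604 217.48476422]
-3 21 [319.221474   217.54445138]
```

View pics/w5d.png

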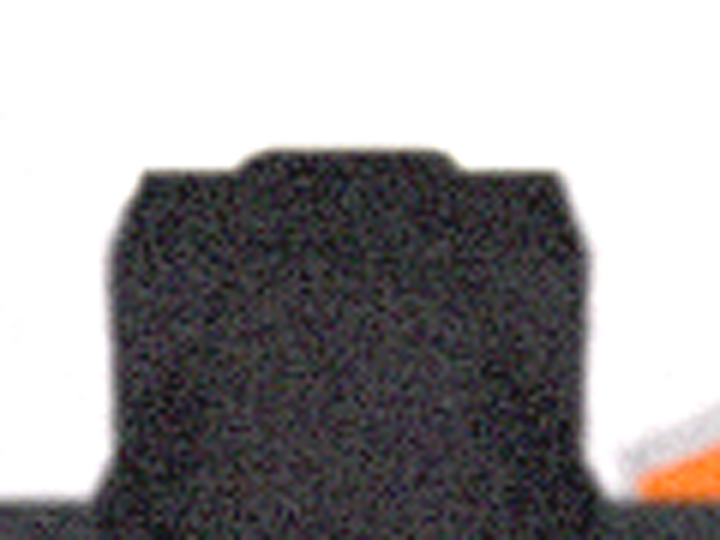

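```bash
python3 -c "
from h import *
import pickle
m=pickle.load(open('m5.pkl','rb'))
yaw=-2.081;e=np.array([519.6,-167.6,225.]);tx=np.array([np.cos(yaw),np.sin(yaw),0]);tz=np.array([-np.sin(yaw),np.cos(yaw),0])
for n,px,z,w in [('bl',(243.8,208.3),-33,(-21,-21)),('br',(313,208.3),-33,(-21,21)),('tl',(238.3,221.7),-3,(-21,-21)),('tr',(317.8,221.7),-3,(-21,21)),('barl',(262,205),37,(-32,-10)),('barr',(294,205),37,(-32,10))]:
  d=ray('w',px,225+z,m)-e; print(n,(d@tx-w[0]).round(1),(d@tz-w[1]).round(1))
go([546.8-2.8*tx[0],-123-2.8*tx[1],200],-2.08)
"
```

```text
bl 3.5 -0.1
br 3.5 -0.3
tl 2.3 -0.1
tr 2.3 -0.7
barl -6.6 3.4
barr -6.6 -4.0
t 5.35 pos [ 519.5 -167.8  225. ] rot [-1.573e+00  1.000e-03 -2.081e+00] j [-0.43  0.37  1.74  0.    1.04  0.08] F [-0.1 -0.3 -1.7] open 19.7
slide [-0.0552  0.025   0.002 ] dr [ 0.002 -0.001 -0.001] rows 1.5
```

```bash
python3 -c "
from h import *
go([548.3,-120.2,172],-2.085)
"
```

```text
t 5.35 pos [ 519.5 -167.8  225. ] rot [-1.573e+00  1.000e-03 -2.081e+00] j [-0.43  0.37  1.74  0.    1.04  0.08] F [-0.1 -0.3 -1.7] open 19.7
slide [-0.0555  0.053   0.002 ] dr [ 0.002  0.004 -0.001] rows 1.8
```

Request:
drive_tool([
  {"slide":[-0.028,0.0,0.001],"dr":[0.002,0,0],"fingers":0.0},
  {"slide":[-0.0555,0.0,0.002],"dr":[0.002,0,0],"fingers":0.0},
  {"slide":[-0.0555,0.03,0.002],"dr":[0.002,0,0],"fingers":0.0},
  {"slide":[-0.0555,0.053,0.002],"dr":[0.002,0,0],"fingers":0.0},
  {"slide":[-0.0555,0.053,0.002],"dr":[0.002,0,0],"fingers":0.0},
])

```text
t: 5.77
eef_pos: [546.7, -119.4, 168.4]
tcp_rot: [-1.577, -0.0, -2.081]
ft_force: [-0.6, -0.3, -2.0]
opening: 0.205
```

```bash
python3 -c "
from h import *
for n in ['scene','top','wrist']:
  im=optics.read_camera(n); cv2.imwrite('pics/%s6.png'%n,im[:,:,::-1])
  if n=='scene': crop(im,190,110,290,200,7,'pics/s6c.png')
  if n=='wrist': crop(im,180,110,380,260,4,'pics/w6c.png')
go([548.3,-120.2,150],-2.08)
"
```

```text
t 5.92 pos [ 548.8 -120.1  173. ] rot [-1.570e+00  1.000e-03 -2.081e+00] j [-0.33  0.45  1.76  0.    0.93  0.18] F [ 0.7 -0.5 -0.6] open 19.7
slide [ 0.0003  0.023  -0.0004] dr [-0.001 -0.001 -0.001] rows 0.6
```

View pics/s6c.png

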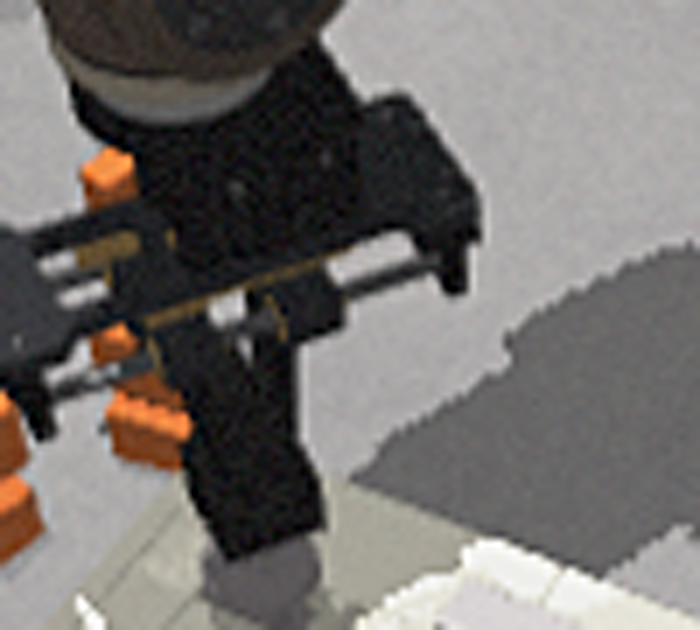

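View pics/w6c.png

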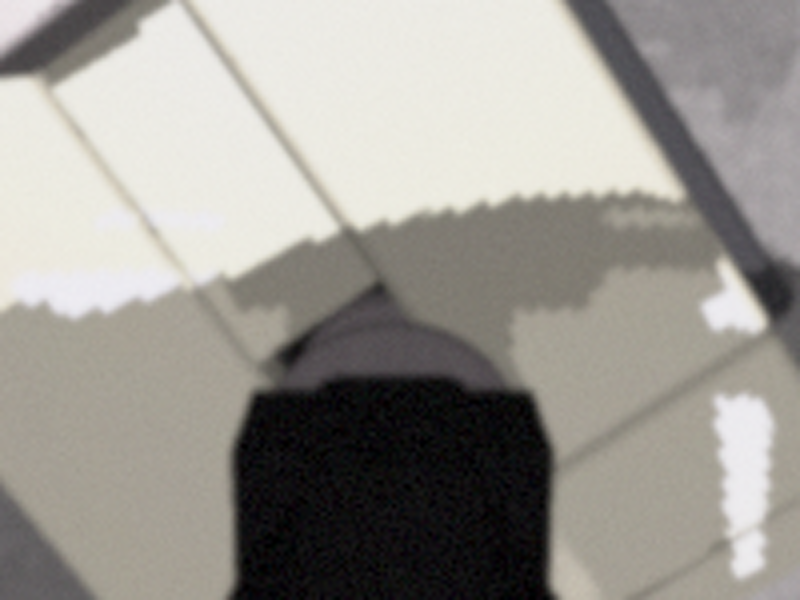

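Request:
drive_tool([
  {"slide":[0,0.008,0],"dr":[0,0,0],"fingers":0.0},
  {"slide":[0,0.013,0],"dr":[0,0,0],"fingers":0.0},
  {"slide":[0,0.018,0],"dr":[0,0,0],"fingers":0.0},
  {"slide":[0,0.018,0],"dr":[0,0,0],"fingers":0.0},
])

```text
t: 6.25
eef_pos: [549.2, -119.2, 155.9]
tcp_rot: [-1.568, 0.002, -2.08]
ft_force: [-1.9, 3.3, 17.0]
opening: 0.209
```

```bash
python3 -c "
from h import *
go([548.3,-120.2,139],-2.08)
print(env.state()['moment'])
"
```

```text
t 6.25 pos [ 549.2 -119.2  155.9] rot [-1.568e+00  2.000e-03 -2.080e+00] j [-0.33  0.47  1.78  0.    0.89  0.18] F [-1.9  3.3 17. ] open 19.8
slide [ 0.0013  0.0169 -0.0004] dr [-0.003 -0.    -0.002] rows 0.4
[ 0.38692367  0.75719815 -0.0776941 ]
```

Request:
drive_tool([
  {"slide":[0,-0.003,0],"dr":[0,0,0],"fingers":0.0},
  {"slide":[0,-0.002,-0.001],"dr":[0,0,0],"fingers":0.0},
  {"slide":[0,0.001,-0.001],"dr":[0,0,0],"fingers":0.0},
  {"slide":[0,0.001,-0.001],"dr":[0,0,0],"fingers":0.0},
])

```text
t: 6.58
eef_pos: [547.7, -119.3, 153.2]
tcp_rot: [-1.569, 0.0, -2.079]
ft_force: [-0.5, -6.7, -1.6]
opening: 0.209
```

```bash
python3 -c "
from h import *
go([548.3,-120.2,139],-2.08)
print(env.state()['moment'])
"
```

```text
t 6.58 pos [ 547.7 -119.3  153.2] rot [-1.569  0.    -2.079] j [-0.33  0.47  1.79 -0.    0.88  0.18] F [-0.5 -6.7 -1.6] open 19.9
slide [0.0005 0.0142 0.001 ] dr [-0.001  0.001 -0.   ] rows 0.3
[-1.40454555  0.12840874 -0.0467686 ]
```

Request:
drive_tool([
  {"slide":[0.0007,0.002,0],"dr":[0,0,0],"fingers":0.0},
  {"slide":[0.0007,0.006,0],"dr":[0,0,0],"fingers":0.0},
  {"slide":[0.0007,0.006,0],"dr":[0,0,0],"fingers":0.0},
])

```text
t: 6.83
eef_pos: [547.6, -119.5, 146.5]
tcp_rot: [-1.57, 0.001, -2.08]
ft_force: [4.1, -5.0, -6.0]
opening: 0.208
```

```bash
python3 -c "
from h import *
go([548.3,-120.2,139],-2.08)
print(env.state()['moment'])
"
```

```text
t 6.83 pos [ 547.6 -119.5  146.5] rot [-1.57e+00  1.00e-03 -2.08e+00] j [-0.33  0.48  1.79  0.    0.87  0.18] F [ 4.1 -5.  -6. ] open 19.8
slide [0.0002 0.0075 0.0009] dr [-0.001  0.    -0.001] rows 0.2
[-1.14822019 -0.69341474 -0.0239053 ]
```

Request:
drive_tool([
  {"slide":[0.0003,0.002,0.0006],"dr":[0,0,0],"fingers":0.0},
  {"slide":[0.0003,0.005,0.0006],"dr":[0,0,0],"fingers":0.0},
  {"slide":[0.0003,0.007,0.0006],"dr":[0,0,0],"fingers":0.0},
  {"slide":[0.0003,0.007,0.0006],"dr":[0,0,0],"fingers":0.0},
])

```text
t: 7.17
eef_pos: [547.6, -119.7, 139.5]
tcp_rot: [-1.571, 0.001, -2.08]
ft_force: [1.9, -3.3, -5.4]
opening: 0.206
```

```bash
python3 -c "
from h import *
go([548.3,-120.2,139],-2.08)
print(env.state()['moment'])
"
```

```text
t 7.17 pos [ 547.6 -119.7  139.5] rot [-1.571e+00  1.000e-03 -2.080e+00] j [-0.33  0.49  1.8   0.    0.85  0.17] F [ 1.9 -3.3 -5.4] open 19.6
slide [0.0001 0.0005 0.0008] dr [ 0.001  0.    -0.001] rows 0.0
[-0.88385445 -0.3954436  -0.04978118]
```

Request:
drive_tool([
  {"slide":[0.0002,0.001,0.0002],"dr":[0,0,0],"fingers":0.0},
  {"slide":[0.0002,0.002,0.0002],"dr":[0,0,0],"fingers":0.0},
  {"slide":[0.0002,0.003,0.0002],"dr":[0,0,0],"fingers":0.0},
  {"slide":[0.0002,0.003,0.0002],"dr":[0,0,0],"fingers":0.0},
])

```text
t: 7.5
eef_pos: [547.6, -119.8, 137.3]
tcp_rot: [-1.571, 0.001, -2.08]
ft_force: [-1.0, -1.9, 1.8]
opening: 0.209
```

```bash
python3 -c "
from h import *
go([548.3,-120.2,139],-2.08)
for n in ['scene','wrist']:
  im=optics.read_camera(n); cv2.imwrite('pics/%s7.png'%n,im[:,:,::-1])
  if n=='scene': crop(im,190,110,290,200,7,'pics/s7c.png')
  if n=='wrist': crop(im,180,110,380,260,4,'pics/w7c.png')
"
```

```text
t 7.5 pos [ 547.6 -119.8  137.3] rot [-1.571e+00  1.000e-03 -2.080e+00] j [-0.33  0.49  1.8   0.    0.85  0.17] F [-1.  -1.9  1.8] open 19.9
slide [-0.     -0.0017  0.0008] dr [ 0.     0.    -0.001] rows 0.0
```

View pics/s7c.png

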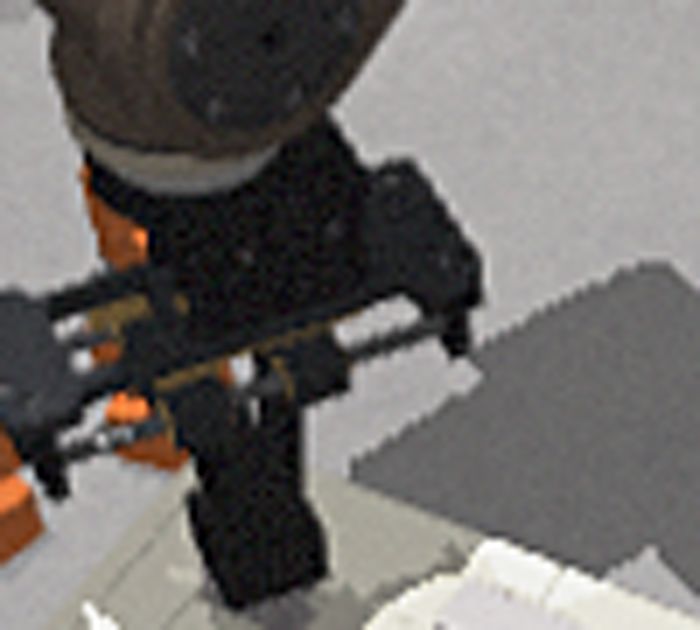

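View pics/w7c.png

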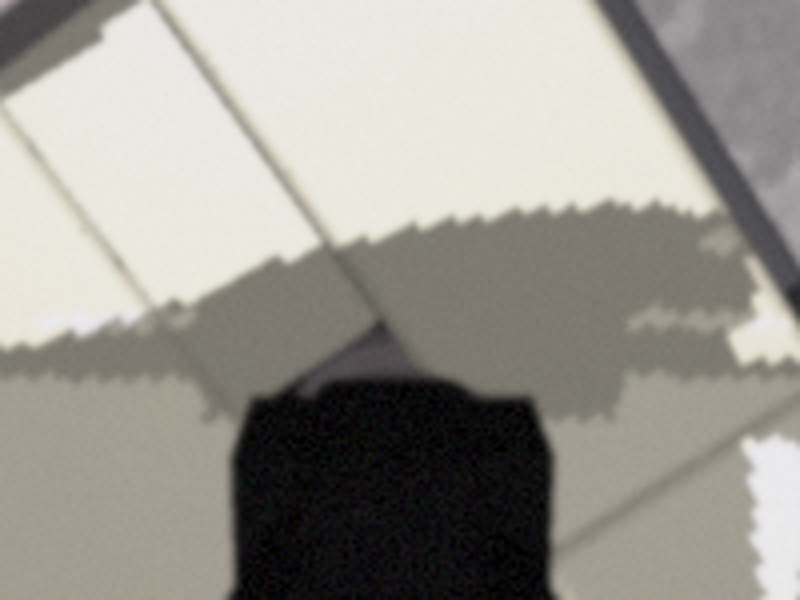

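Request:
drive_tool([
  {"slide":[0,0.001,0],"dr":[0,0,0],"fingers":0.0},
  {"slide":[0,0.002,0],"dr":[0,0,0],"fingers":0.0},
  {"slide":[0,0.002,0],"dr":[0,0,0],"fingers":0.0},
])

```text
t: 7.85
eef_pos: [547.7, -119.9, 137.1]
tcp_rot: [-1.57, 0.001, -2.08]
ft_force: [-7.4, 0.2, 25.3]
opening: 0.209
```

Request:
drive_tool([
  {"slide":[0.0,-0.0015,0.0003],"dr":[0,0.1,0],"fingers":0.0},
  {"slide":[0.0001,-0.0017,0.0006],"dr":[0,0.2,0],"fingers":0.0},
  {"slide":[0.0001,-0.0017,0.0009],"dr":[0,0.3,0],"fingers":0.0},
  {"slide":[0.0002,-0.0017,0.0012],"dr":[0,0.4,0],"fingers":0.0},
  {"slide":[0.0004,-0.0017,0.0014],"dr":[0,0.5,0],"fingers":0.0},
])

```text
t: 8.27
eef_pos: [549.1, -121.6, 137.4]
tcp_rot: [-1.57, 0.001, -2.584]
ft_force: [-1.7, -5.1, 5.6]
opening: 0.209
```

```bash
python3 -c "
from h import *
go([547,-120,137],-2.08-1.05)
s=env.state();print(s['moment'],Ro.from_euler('xyz',s['tcp_rot']).inv().apply(s['ft_force']))
"
```

```text
t 8.27 pos [ 549.1 -121.6  137.4] rot [-1.570e+00  1.000e-03 -2.584e+00] j [-0.34  0.49  1.8   0.    0.85  0.68] F [-1.7 -5.1  5.6] open 19.9
slide [ 0.0009  0.0004 -0.0024] dr [-0.001  0.546 -0.001] rows 4.4
[-0.96638867  0.35199655  0.17972558] [ 4.11512251 -5.59964793  3.44145958]
```

Request:
drive_tool([
  {"slide":[0.0004,0,0.0006],"dr":[0,0.11,0],"fingers":0.0},
  {"slide":[0.0005,0,0.001],"dr":[0,0.22,0],"fingers":0.0},
  {"slide":[0.0006,0,0.0013],"dr":[0,0.33,0],"fingers":0.0},
  {"slide":[0.0007,0,0.0016],"dr":[0,0.44,0],"fingers":0.0},
  {"slide":[0.0009,0,0.0019],"dr":[0,0.55,0],"fingers":0.0},
])

```text
t: 8.68
eef_pos: [549.4, -123.3, 137.4]
tcp_rot: [-1.571, 0.002, -3.135]
ft_force: [-0.6, -0.7, 6.6]
opening: 0.208
```

```bash
python3 -c "
from h import *
go([547,-120,137],-2.08-1.05)
s=env.state();print(s['moment'],Ro.from_euler('xyz',s['tcp_rot']).inv().apply(s['ft_force']))
"
```

```text
t 8.68 pos [ 549.4 -123.3  137.4] rot [-1.571e+00  2.000e-03 -3.135e+00] j [-0.34  0.49  1.8   0.    0.85  1.22] F [-0.6 -0.7  6.6] open 19.8
slide [ 0.0024  0.0004 -0.0033] dr [ 0.    -0.005 -0.002] rows 0.1
[-0.37749799  0.15300125  0.18485699] [ 0.63652292 -6.63197771  0.72238286]
```

Request:
drive_tool([
  {"slide":[0,0,0],"dr":[0,0,0],"fingers":0.045},
  {"slide":[0,0,0],"dr":[0,0,0],"fingers":0.045},
  {"slide":[0,0,0],"dr":[0,0,0],"fingers":0.045},
  {"slide":[0,-0.03,0],"dr":[0,0,0],"fingers":0.045},
  {"slide":[0,-0.065,0],"dr":[0,0,0],"fingers":0.045},
])

```text
t: 9.1
eef_pos: [547.9, -122.7, 200.4]
tcp_rot: [-1.574, -0.005, -3.127]
ft_force: [-0.0, -0.4, 0.3]
opening: 0.464
```

```bash
python3 -c "
from h import *
im=cv2.imread('pics/top0.png')
Q=lambda x,y:(195+x/4.4,155+y/4.4)
for p in [(370,150),(370,198),(473,140),(478,188),(423,168)]: print(ray('top',Q(*p),134).round(1))
for p in [(113,175),(240,162),(240,212),(115,227)]: print(ray('top',Q(*p),126).round(1))
go([538,-5,200],-3.1)
"
```

```text
[540.5  22.5 134. ]
[514.7  22.5 134. ]
[545.8 -31.9 134. ]
[519.9 -34.3 134. ]
[530.7  -5.4 134. ]
[528.9 159.2 126. ]
[535.8  91.7 126. ]
[508.8  91.4 126. ]
[500.8 157.5 126. ]
t 9.1 pos [ 547.9 -122.7  200.4] rot [-1.574 -0.005 -3.127] j [-0.34  0.42  1.73  0.    1.    1.22] F [-0.  -0.4  0.3] open 44.1
slide [ 0.0082  0.0008 -0.1178] dr [ 0.003 -0.027  0.005] rows 2.8
```

Request:
drive_tool([
  {"slide":[0.012,0.0,-0.117],"dr":[0,-1.65,0],"fingers":0.0},
  {"slide":[0.012,0.0,-0.117],"dr":[0,-1.65,0],"fingers":0.0},
  {"slide":[0.012,0.0,-0.117],"dr":[0,-1.65,0],"fingers":0.0},
  {"slide":[0.012,0.0,-0.117],"dr":[0,-1.65,0],"fingers":0.0},
  {"slide":[0.012,0.0,-0.117],"dr":[0,-1.65,0],"fingers":0.0},
])

```text
t: 9.52
eef_pos: [535.2, -4.3, 201.9]
tcp_rot: [-1.572, 0.001, -2.493]
ft_force: [1.2, -0.2, -0.4]
opening: 0.181
```

```bash
python3 -c "
from h import *
go([535,-6,200],-1.475)
"
```

```text
t 9.52 pos [535.2  -4.3 201.9] rot [-1.572e+00  1.000e-03 -2.493e+00] j [-0.13  0.38  1.79  0.    0.97  0.79] F [ 1.2 -0.2 -0.4] open 17.2
slide [0.0012 0.0019 0.0013] dr [ 0.000e+00 -1.018e+00 -1.000e-03] rows 8.1
```

Request:
drive_tool([
  {"slide":[0,0.01,0],"dr":[0,-1.018,0],"fingers":0.0},
  {"slide":[0,0.02,0],"dr":[0,-1.018,0],"fingers":0.0},
  {"slide":[0,0.03,0],"dr":[0,-1.018,0],"fingers":0.0},
  {"slide":[0,0.03,0],"dr":[0,-1.018,0],"fingers":0.0},
  {"slide":[0,0.03,0],"dr":[0,-1.018,0],"fingers":0.0},
])

```text
t: 9.93
eef_pos: [535.2, -6.1, 171.1]
tcp_rot: [-1.572, 0.001, -1.871]
ft_force: [-0.8, -0.8, -0.1]
opening: 0.004
```

Request:
drive_tool([
  {"slide":[0,0,0],"dr":[0,-0.39,0],"fingers":0.0},
  {"slide":[0,0,0],"dr":[0,-0.39,0],"fingers":0.0},
  {"slide":[0,0,0],"dr":[0,-0.39,0],"fingers":0.0},
  {"slide":[0,0,0],"dr":[0,-0.39,0],"fingers":0.0},
])

```text
t: 10.27
eef_pos: [535.5, -6.2, 171.7]
tcp_rot: [-1.571, 0.001, -1.482]
ft_force: [0.6, 0.7, 0.0]
opening: 0.005
```

```bash
python3 -c "
from h import *
import pickle
m=optics.camera_model('wrist');pickle.dump(m,open('m8.pkl','wb'))
im=optics.read_camera('wrist'); cv2.imwrite('pics/w8.png',im[:,:,::-1])
im=optics.read_camera('scene'); cv2.imwrite('pics/s8.png',im[:,:,::-1]);crop(im,170,110,350,250,4.4,'pics/s8c.png')
go([535,-6,160],-1.475)
print(proj('w',[535,-6,135],m))
"
```

```text
t 10.37 pos [535.5  -6.2 171.8] rot [-1.571e+00  1.000e-03 -1.492e+00] j [-0.14  0.42  1.83  0.    0.9  -0.22] F [-0.5  0.2  0.5] open 0.7
slide [-0.0002  0.0118 -0.0005] dr [-0.    -0.017 -0.001] rows 0.3
[277.57045215 233.54681493]
```

View pics/w8.png

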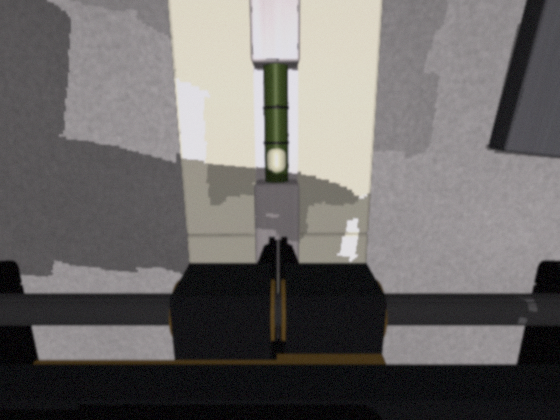

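View pics/s8c.png

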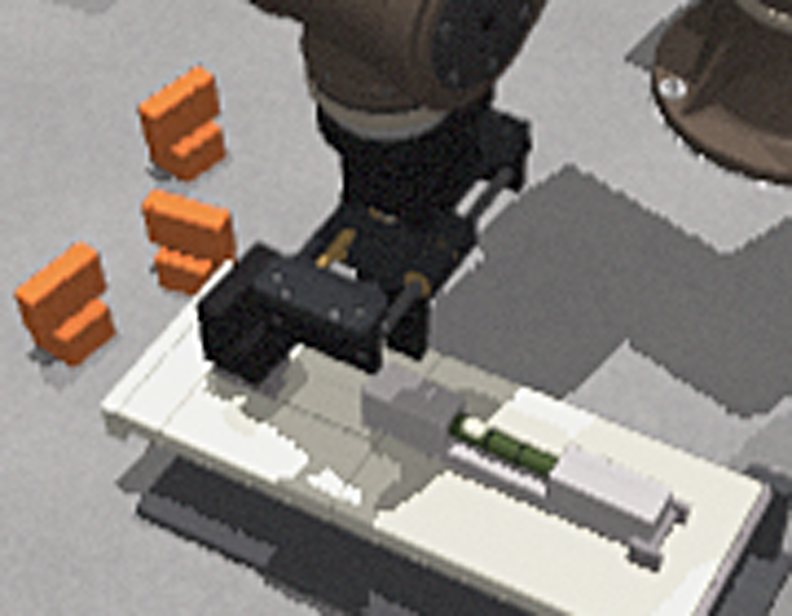

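```bash
python3 -c "
from h import *
import pickle
m=pickle.load(open('m8.pkl','rb'))
print(ray('w',(277,183),133,m),ray('w',(256,185),133,m),ray('w',(299,185),133,m))
"
```

```text
[531.83581661  25.7618834  133.        ] [519.18334101  23.39086431 133.        ] [545.31340197  25.71038105 133.        ]
```

Request:
drive_tool([
  {"slide":[-0.002,0.02,0],"dr":[0,0,0],"fingers":0.0},
  {"slide":[-0.002,0.036,0],"dr":[0,0,0],"fingers":0.0},
  {"slide":[-0.002,0.041,0],"dr":[0,0,0],"fingers":0.0},
  {"slide":[-0.002,0.044,0],"dr":[0,0,0],"fingers":0.0},
])

```text
t: 10.7
eef_pos: [535.2, -4.5, 127.5]
tcp_rot: [-1.572, 0.001, -1.492]
ft_force: [-2.4, -2.6, 4.7]
opening: 0.005
```

Request:
drive_tool([
  {"slide":[0,0.0005,0],"dr":[0,0,0],"fingers":0.0},
  {"slide":[0,0.001,0],"dr":[0,0,0],"fingers":0.0},
  {"slide":[0,0.001,0],"dr":[0,0,0],"fingers":0.0},
])

```text
t: 10.95
eef_pos: [535.5, -4.3, 127.5]
tcp_rot: [-1.57, 0.001, -1.49]
ft_force: [-2.5, -2.3, 5.1]
opening: 0.004
```

Request:
drive_tool([
  {"slide":[0,0.001,0],"dr":[0,0,0],"fingers":0.0},
  {"slide":[0,0.001,0],"dr":[0,0,0],"fingers":0.0},
  {"slide":[0,0.001,0],"dr":[0,0,0],"fingers":0.0},
])

```text
t: 11.2
eef_pos: [535.7, -4.4, 126.3]
tcp_rot: [-1.57, 0.001, -1.49]
ft_force: [-0.9, -4.0, 4.5]
opening: 0.004
```

Request:
drive_tool([
  {"slide":[0,0.0005,0],"dr":[0,0,0],"fingers":0.0},
  {"slide":[0,0.001,0],"dr":[0,0,0],"fingers":0.0},
  {"slide":[0,0.001,0],"dr":[0,0,0],"fingers":0.0},
])

```text
t: 11.45
eef_pos: [535.7, -4.4, 125.7]
tcp_rot: [-1.569, 0.0, -1.49]
ft_force: [-5.2, -2.7, 12.6]
opening: 0.007
```

```bash
python3 -c "
from h import *
for i in range(44): optics.read_camera('wrist')
im=optics.read_camera('wrist'); cv2.imwrite('pics/w9.png',im[:,:,::-1])
crop(im,220,40,330,260,3,'pics/w9c.png')
go([535,-6,160],-1.475)
"
```

```text
t 13.7 pos [535.7  -4.5 125.8] rot [-1.569  0.    -1.49 ] j [-0.13  0.48  1.87  0.    0.79 -0.21] F [-4.4 -3.9 12.5] open 0.4
slide [ 0.0015 -0.0342 -0.0008] dr [-0.002 -0.015 -0.   ] rows 0.8
```

View pics/w9.png

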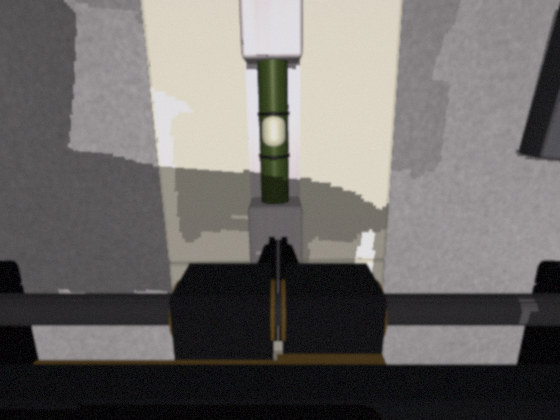

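```bash
python3 -c "
from h import *
im=cv2.imread('pics/w9.png')[:,:,::-1]
crop(cv2.convertScaleAbs(im,alpha=1.5),240,60,320,240,4.4,'pics/w9c.png')
"
```

```text
(no output)
```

View pics/w9c.png

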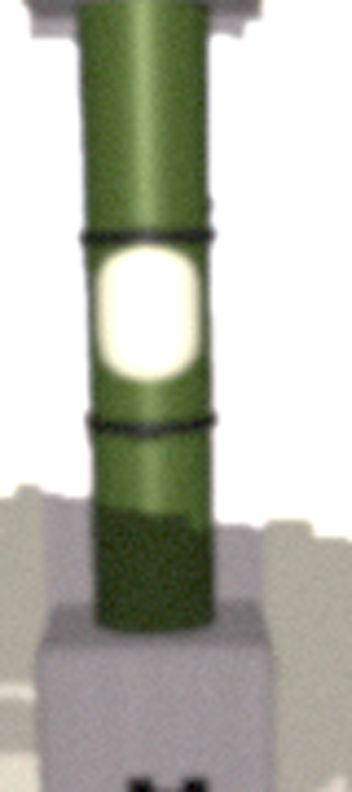

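```bash
python3 -c "
from h import *
go([535.7,-4.5,200],-1.49)
go([549.4,-123.3,200],-3.135)
"
```

```text
t 13.7 pos [535.7  -4.5 125.8] rot [-1.569  0.    -1.49 ] j [-0.13  0.48  1.87  0.    0.79 -0.21] F [-4.4 -3.9 12.5] open 0.4
slide [ 0.     -0.0742  0.0001] dr [-0.002  0.    -0.   ] rows 1.8
t 13.7 pos [535.7  -4.5 125.8] rot [-1.569  0.    -1.49 ] j [-0.13  0.48  1.87  0.    0.79 -0.21] F [-4.4 -3.9 12.5] open 0.4
slide [ 0.1195 -0.0743  0.0041] dr [-1.000e-03  1.645e+00 -2.000e-03] rows 13.2
```

Request:
drive_tool([
  {"slide":[0,-0.03,0],"dr":[0,0,0],"fingers":0.0},
  {"slide":[0,-0.07,0],"dr":[0,0.12,0],"fingers":0.03},
  {"slide":[0.03,-0.085,0.001],"dr":[0,0.24,0],"fingers":0.06},
  {"slide":[0.06,-0.085,0.002],"dr":[0,0.36,0],"fingers":0.06},
  {"slide":[0.09,-0.085,0.003],"dr":[0,0.48,0],"fingers":0.06},
])

```text
t: 14.12
eef_pos: [546.4, -94.4, 211.2]
tcp_rot: [-1.568, 0.002, -1.974]
ft_force: [0.8, 0.0, 0.3]
opening: 0.225
```

```bash
python3 -c "
from h import *
go([549.4,-123.3,205],-3.135)
"
```

```text
t 14.12 pos [546.4 -94.4 211.2] rot [-1.568  0.002 -1.974] j [-0.29  0.39  1.74  0.    1.01  0.11] F [0.8 0.  0.3] open 21.4
slide [0.0254 0.0062 0.0141] dr [-0.002  1.161 -0.003] rows 9.3
```

Request:
drive_tool([
  {"slide":[0.0254,0.006,0.0141],"dr":[0,1.161,0],"fingers":0.06},
  {"slide":[0.0254,0.006,0.0141],"dr":[0,1.161,0],"fingers":0.06},
  {"slide":[0.0254,0.006,0.0141],"dr":[0,1.161,0],"fingers":0.06},
  {"slide":[0.0254,0.006,0.0141],"dr":[0,1.161,0],"fingers":0.06},
  {"slide":[0.0254,0.006,0.0141],"dr":[0,1.161,0],"fingers":0.06},
])

```text
t: 14.53
eef_pos: [549.0, -122.7, 203.5]
tcp_rot: [-1.572, 0.001, -2.602]
ft_force: [0.5, 0.2, -0.9]
opening: 0.577
```

```bash
python3 -c "
from h import *
im=optics.read_camera('wrist'); cv2.imwrite('pics/w10.png',im[:,:,::-1])
im=optics.read_camera('scene'); crop(im,170,110,350,250,4.4,'pics/s10c.png')
go([549.4,-123.3,205],-3.135)
"
```

```text
t 14.63 pos [ 549.  -122.5  203.6] rot [-1.572e+00  1.000e-03 -2.597e+00] j [-0.34  0.41  1.73  0.    1.    0.69] F [0.4 0.6 0.3] open 58.7
slide [ 0.0001 -0.0014  0.0009] dr [ 0.001  0.538 -0.001] rows 4.3
```

View pics/w10.png

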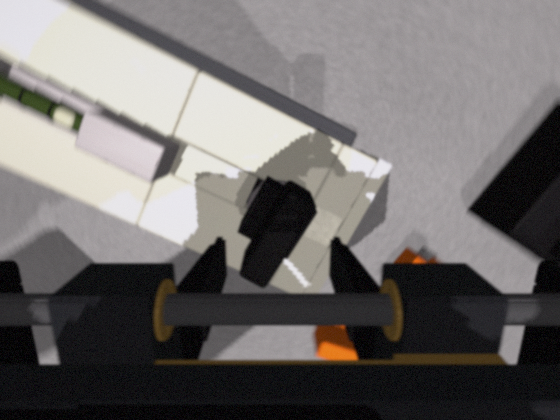

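Request:
drive_tool([
  {"slide":[0,0,0.001],"dr":[0,0.538,0],"fingers":0.05},
  {"slide":[0,0,0.001],"dr":[0,0.538,0],"fingers":0.05},
  {"slide":[0,0,0.001],"dr":[0,0.538,0],"fingers":0.05},
  {"slide":[0,0,0.001],"dr":[0,0.538,0],"fingers":0.05},
  {"slide":[0,0,0.001],"dr":[0,0.538,0],"fingers":0.05},
])

```text
t: 15.05
eef_pos: [549.5, -123.3, 203.7]
tcp_rot: [-1.572, 0.001, -3.135]
ft_force: [0.6, -0.0, -0.1]
opening: 0.528
```

```bash
python3 -c "
from h import *
im=optics.read_camera('wrist'); cv2.imwrite('pics/w11.png',im[:,:,::-1])
go([549.4,-123.3,138],-3.135)
"
```

```text
t 15.1 pos [ 549.5 -123.3  203.7] rot [-1.572e+00  1.000e-03 -3.134e+00] j [-0.34  0.41  1.73  0.    1.    1.22] F [ 0.  -0.1 -0. ] open 50.0
slide [0.0001 0.0657 0.0001] dr [ 0.001  0.001 -0.001] rows 1.6
```

View pics/w11.png

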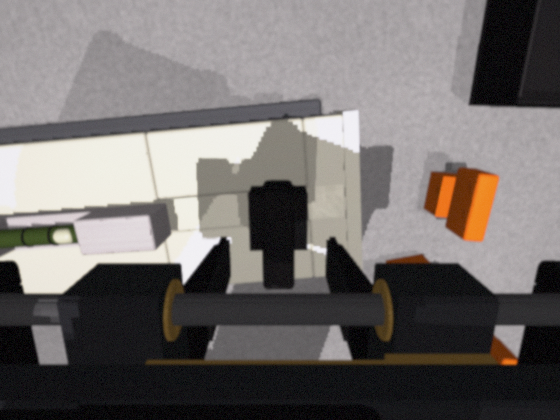

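Handle upright and aligned between the fingers (bar around (279,235)); re-grip.

Request:
drive_tool([
  {"slide":[0,0.03,0],"dr":[0,0,0],"fingers":0.05},
  {"slide":[0,0.06,0],"dr":[0,0,0],"fingers":0.04},
  {"slide":[0,0.0655,0],"dr":[0,0,0],"fingers":0.0},
  {"slide":[0,0.0655,0],"dr":[0,0,0],"fingers":0.0},
  {"slide":[0,0.0655,0],"dr":[0,0,0],"fingers":0.0},
])

```text
t: 15.52
eef_pos: [548.5, -123.2, 138.3]
tcp_rot: [-1.573, -0.003, -3.13]
ft_force: [-5.4, -0.8, -4.7]
opening: 0.424
```

Request:
drive_tool([
  {"slide":[0,0,0],"dr":[0,0,0],"fingers":0.0},
  {"slide":[0,0,0],"dr":[0,0,0],"fingers":0.0},
  {"slide":[0,0,0],"dr":[0,0,0],"fingers":0.0},
])

```text
t: 15.77
eef_pos: [548.6, -123.2, 139.2]
tcp_rot: [-1.572, -0.001, -3.131]
ft_force: [-5.4, -1.1, -5.2]
opening: 0.422
```

```bash
python3 -c "
from h import *
go([549.4,-123.3,138],-3.135-.19)
print(env.state()['moment'])
"
```

```text
t 15.77 pos [ 548.6 -123.2  139.2] rot [-1.572e+00 -1.000e-03 -3.131e+00] j [-0.34  0.49  1.8   0.    0.86  1.22] F [-5.4 -1.1 -5.2] open 40.1
slide [-0.0008  0.0011  0.0001] dr [0.001 0.194 0.001] rows 1.6
[-0.18593569  1.24830706  0.06895721]
```

```bash
python3 -c "
from h import *
im=optics.read_camera('wrist'); crop(im,180,160,380,310,4,'pics/w12c.png')
im=optics.read_camera('scene'); crop(im,170,110,350,250,4.4,'pics/s12c.png')
"
```

```text
(no output)
```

View pics/w12c.png

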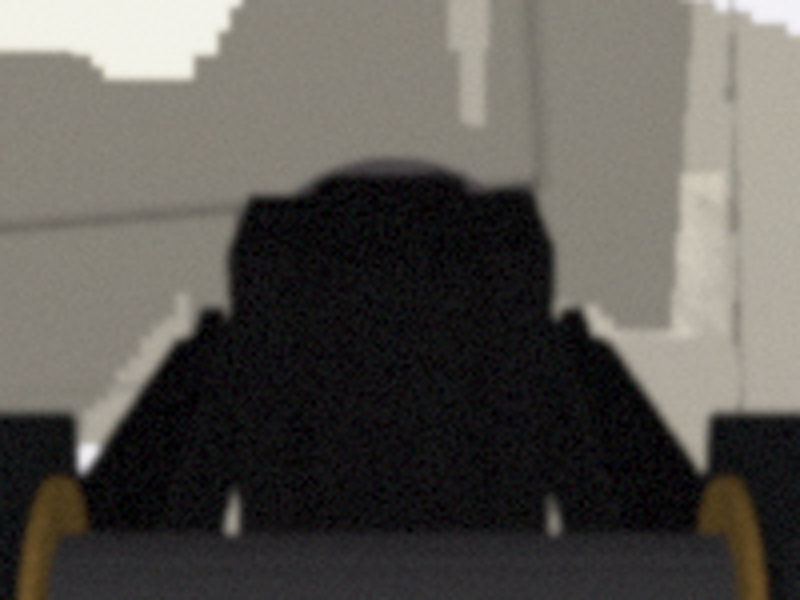

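View pics/s12c.png

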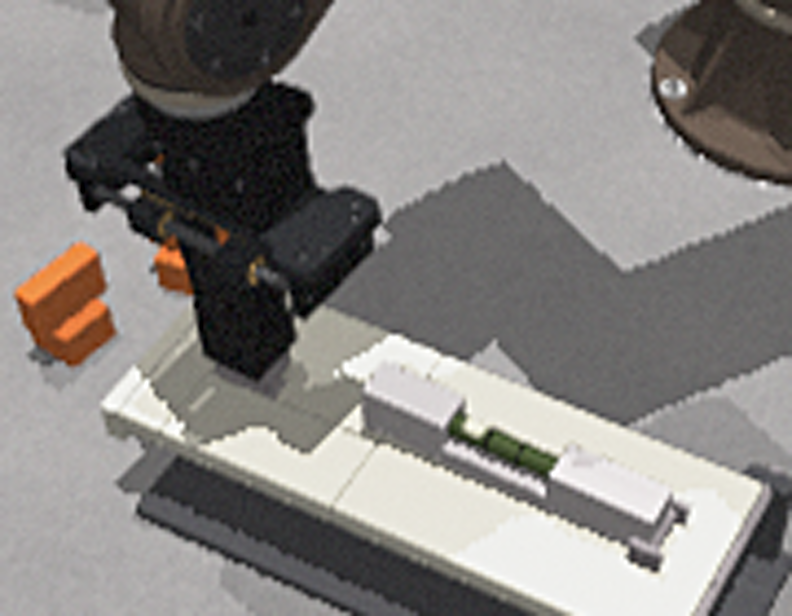

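View pics/s10c.png

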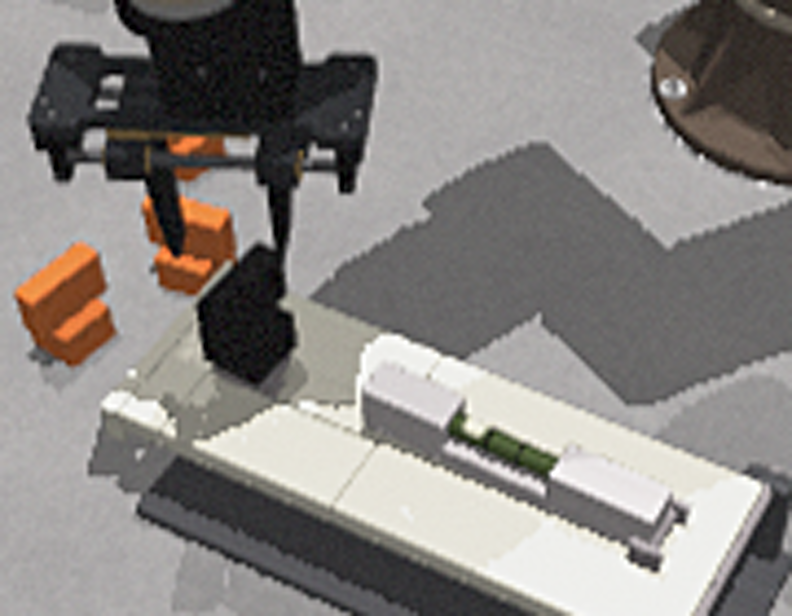

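```bash
python3 -c "
from h import *
im=optics.read_camera('scene'); crop(im,205,165,250,205,16,'pics/s13c.png')
P=lambda p:((p-[205,165])*16).round()
for z in (106,110,114):
  for y in (-3.13,):
    R=Ro.from_euler('z',y).as_matrix()
    print(z,[P(proj('scene',np.array([546.8,-122.8,z])+R@[a*21,b*21,h])).tolist() for h in (0,30) for a in(-1,1) for b in (-1,1)])
for a in np.arange(0,6.3,.6): print(P(proj('scene',[546.8+24*np.cos(a),-122.8+24*np.sin(a),106])),end=' ')
"
```

```text
106 [[373.0, 528.0], [183.0, 427.0], [521.0, 374.0], [333.0, 278.0], [354.0, 412.0], [160.0, 312.0], [505.0, 258.0], [313.0, 161.0]]
110 [[371.0, 512.0], [180.0, 412.0], [519.0, 359.0], [330.0, 263.0], [351.0, 397.0], [157.0, 296.0], [503.0, 242.0], [310.0, 145.0]]
114 [[368.0, 497.0], [177.0, 397.0], [517.0, 344.0], [327.0, 247.0], [349.0, 381.0], [153.0, 280.0], [501.0, 226.0], [308.0, 129.0]]
[265. 488.] [342. 505.] [422. 486.] [477. 437.] [488. 376.] [452. 325.] [382. 300.] [302. 310.] [239. 352.] [215. 411.] [239. 468.]
```

View pics/s13c.png

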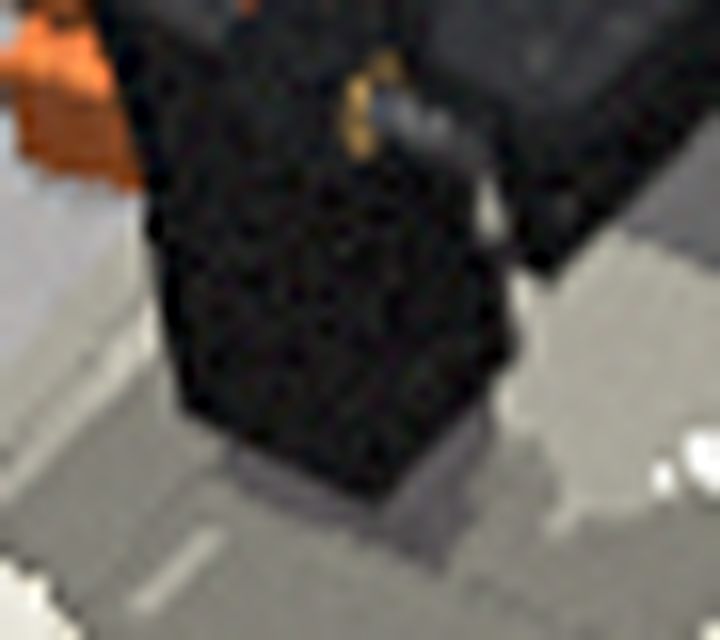

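```bash
python3 -c "
from h import *
im=cv2.imread('pics/scene7.png')[:,:,::-1]; crop(im,205,165,250,205,16,'pics/s7d.png')
im=cv2.imread('pics/s8.png')[:,:,::-1]; crop(im,205,165,250,205,16,'pics/s8d.png')
P=lambda p:((p-[205,165])*16).round()
for z in (106,110,114):
    R=Ro.from_euler('z',-2.08).as_matrix()
    print(z,[P(proj('scene',np.array([546.8,-122.8,z])+R@[a*21,b*21,0])).tolist() for a in(-1,1) for b in (-1,1)])
"
```

```text
106 [[510.0, 440.0], [285.0, 524.0], [418.0, 281.0], [197.0, 362.0]]
110 [[508.0, 425.0], [282.0, 509.0], [416.0, 266.0], [194.0, 347.0]]
114 [[506.0, 410.0], [279.0, 494.0], [413.0, 250.0], [191.0, 331.0]]
```

View pics/s7d.png

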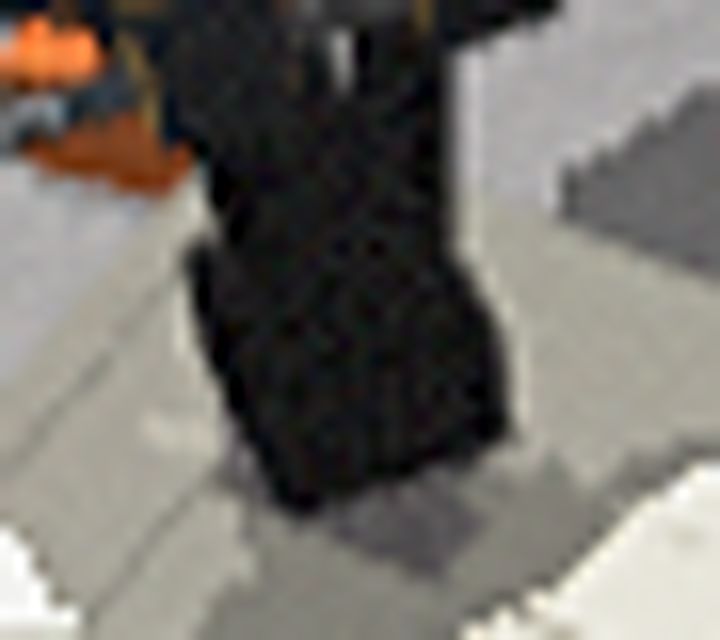

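View pics/s8d.png

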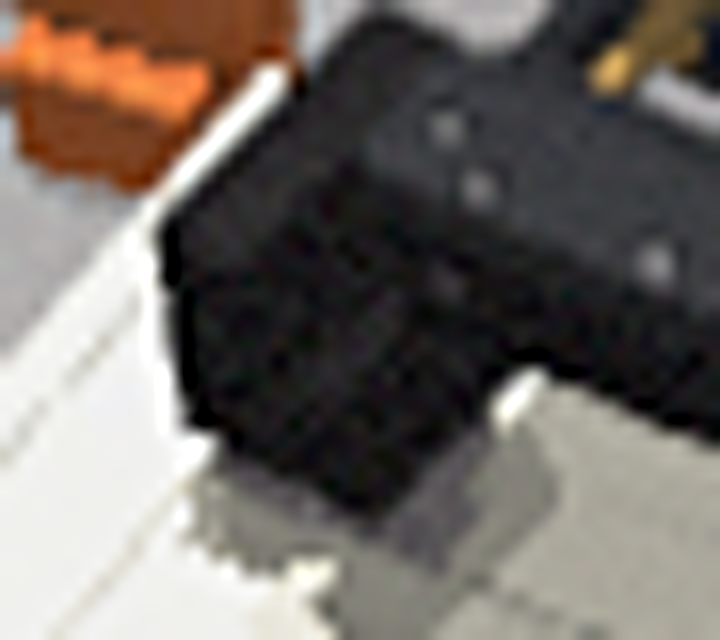

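Request:
drive_tool([
  {"slide":[0,0,0],"dr":[0,0,0],"fingers":0.055},
  {"slide":[0,0,0],"dr":[0,0,0],"fingers":0.055},
  {"slide":[0,0,0],"dr":[0,0,0],"fingers":0.055},
  {"slide":[0,-0.004,0],"dr":[0,0,0],"fingers":0.055},
  {"slide":[0,-0.008,0],"dr":[0,0,0],"fingers":0.055},
])

```text
t: 16.33
eef_pos: [549.8, -123.5, 147.1]
tcp_rot: [-1.571, 0.001, -3.132]
ft_force: [0.1, -0.4, -0.7]
opening: 0.574
```

```bash
python3 -c "
from h import *
im=optics.read_camera('scene'); crop(im,205,165,250,205,16,'pics/s14c.png')
go([549.4,-123.3,145],-3.135)
"
```

```text
t 16.38 pos [ 550.1 -123.6  147.9] rot [-1.571e+00  2.000e-03 -3.133e+00] j [-0.34  0.48  1.79  0.    0.87  1.22] F [-0.7 -0.1  1.1] open 54.7
slide [ 0.0007  0.0029 -0.0003] dr [ 0.     0.002 -0.002] rows 0.1
```

View pics/s14c.png

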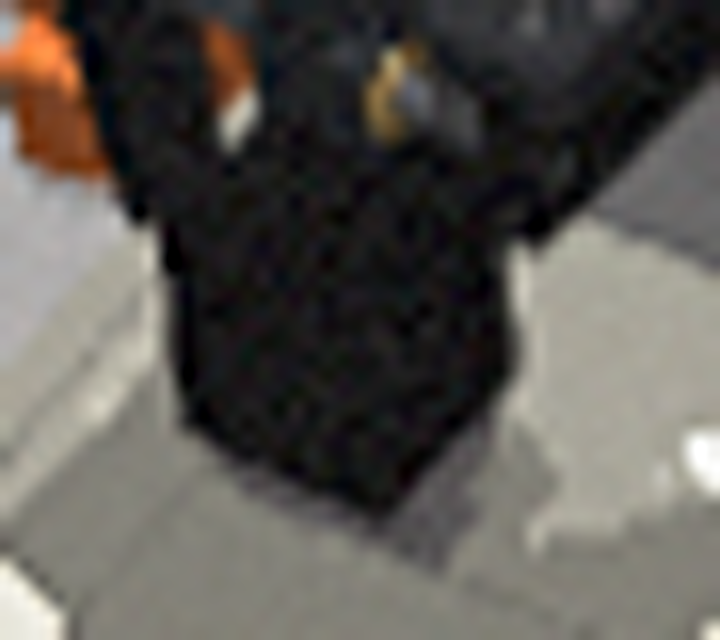

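Request:
drive_tool([
  {"slide":[0,0.003,0],"dr":[0,0,0],"fingers":0.04},
  {"slide":[0,0.005,0],"dr":[0,0,0],"fingers":0.03},
  {"slide":[0,0.005,0],"dr":[0,0,0],"fingers":0.0},
  {"slide":[0,0.005,0],"dr":[0,0,0],"fingers":0.0},
  {"slide":[0,0.005,0],"dr":[0,0,0],"fingers":0.0},
])

```text
t: 16.8
eef_pos: [549.4, -123.4, 141.1]
tcp_rot: [-1.572, 0.0, -3.133]
ft_force: [0.1, -0.4, -0.9]
opening: 0.284
```

Request:
drive_tool([
  {"slide":[0,0,0],"dr":[0,0,0],"fingers":0.0},
  {"slide":[0,0,0],"dr":[0,0,0],"fingers":0.0},
  {"slide":[0,0,0],"dr":[0,0,0],"fingers":0.0},
  {"slide":[0,0,0],"dr":[0,0,0],"fingers":0.0},
])

```text
t: 17.13
eef_pos: [549.4, -123.4, 141.2]
tcp_rot: [-1.572, 0.0, -3.133]
ft_force: [0.6, 0.6, -1.3]
opening: 0.211
```

```bash
python3 -c "
from h import *
go([549.4,-123.3,142],-3.135-.19)
print(env.state()['moment'])
"
```

```text
t 17.13 pos [ 549.4 -123.4  141.2] rot [-1.572  0.    -3.133] j [-0.34  0.49  1.79  0.    0.86  1.22] F [ 0.6  0.6 -1.3] open 20.0
slide [-0.     -0.0008 -0.0001] dr [ 0.001  0.192 -0.   ] rows 1.5
[0.12580937 0.14396385 0.08916047]
```

Request:
drive_tool([
  {"slide":[0,0.001,0],"dr":[0,0,0],"fingers":0.0},
  {"slide":[0,0.0013,0.0003],"dr":[0,0.1,0],"fingers":0.0},
  {"slide":[0,0.0013,0.0006],"dr":[0,0.195,0],"fingers":0.0},
  {"slide":[0,0.0013,0.0006],"dr":[0,0.195,0],"fingers":0.0},
])

```text
t: 17.47
eef_pos: [549.4, -124.0, 141.1]
tcp_rot: [-1.572, 0.001, 2.95]
ft_force: [-3.7, 1.4, 10.9]
opening: 0.209
```

```bash
python3 -c "
from h import *
go([549.4,-123.3,142],-3.135-.19)
print(env.state()['moment'])
"
```

```text
t 17.47 pos [ 549.4 -124.   141.1] rot [-1.572e+00  1.000e-03  2.950e+00] j [-0.34  0.49  1.79  0.    0.86  1.42] F [-3.7  1.4 10.9] open 19.9
slide [ 0.0001 -0.0009 -0.0007] dr [ 0.001 -0.009 -0.001] rows 0.1
[ 0.2641712   0.98630622 -0.04462958]
```

Request:
drive_tool([
  {"slide":[0,-0.001,0],"dr":[0,0,0],"fingers":0.045},
  {"slide":[0,-0.001,0],"dr":[0,0,0],"fingers":0.045},
  {"slide":[0,-0.001,0],"dr":[0,0,0],"fingers":0.045},
  {"slide":[0,-0.001,0],"dr":[0,0,0],"fingers":0.045},
  {"slide":[0,-0.02,0],"dr":[0,0,0],"fingers":0.045},
])

```text
t: 17.88
eef_pos: [548.1, -123.7, 157.4]
tcp_rot: [-1.573, -0.005, 2.955]
ft_force: [-0.2, 0.3, 0.0]
opening: 0.459
```

Request:
drive_tool([
  {"slide":[0,-0.03,0],"dr":[0,0,0],"fingers":0.045},
  {"slide":[0,-0.05,-0.02],"dr":[0,-0.12,0],"fingers":0.02},
  {"slide":[0,-0.05,-0.05],"dr":[0,-0.24,0],"fingers":0.0},
  {"slide":[0,-0.05,-0.08],"dr":[0,-0.36,0],"fingers":0.0},
  {"slide":[0,-0.05,-0.1],"dr":[0,-0.48,0],"fingers":0.0},
])

```text
t: 18.3
eef_pos: [568.1, -24.0, 210.5]
tcp_rot: [-1.571, 0.001, -2.842]
ft_force: [0.3, -0.2, 0.1]
opening: 0.249
```

```bash
python3 -c "
from h import *
go([535.5,-4.5,190],-1.48)
im=optics.read_camera('scene'); crop(im,170,110,350,250,4.4,'pics/s15c.png')
"
```

```text
t 18.3 pos [568.1 -24.  210.5] rot [-1.571e+00  1.000e-03 -2.842e+00] j [-0.16  0.41  1.71  0.    1.02  1.11] F [ 0.3 -0.2  0.1] open 23.7
slide [ 0.0254  0.0204 -0.0283] dr [-0.    -1.362 -0.002] rows 10.9
```

View pics/s15c.png

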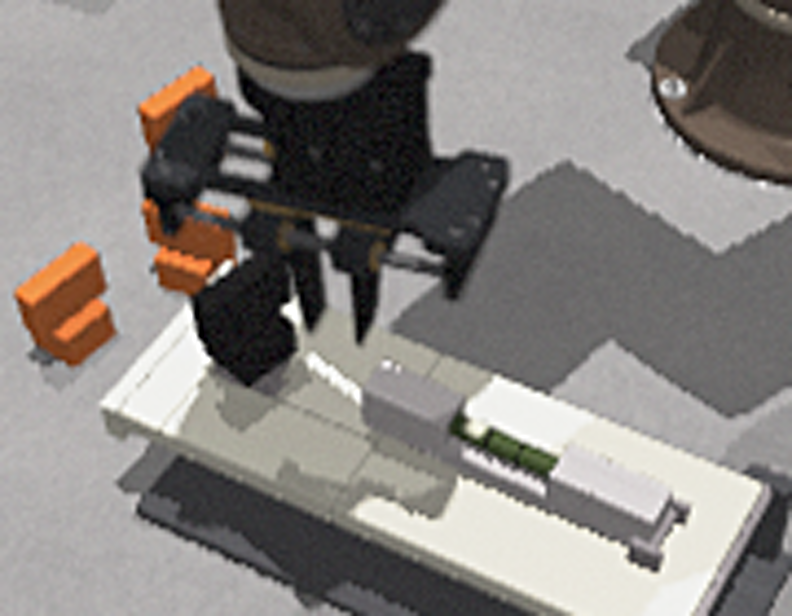

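Handle stayed on the shaft. Back to the press spot.

Request:
drive_tool([
  {"slide":[0.0254,0.02,-0.0283],"dr":[0,-1.362,0],"fingers":0.0},
  {"slide":[0.0254,0.02,-0.0283],"dr":[0,-1.362,0],"fingers":0.0},
  {"slide":[0.0254,0.02,-0.0283],"dr":[0,-1.362,0],"fingers":0.0},
  {"slide":[0.0254,0.02,-0.0283],"dr":[0,-1.362,0],"fingers":0.0},
  {"slide":[0.0254,0.02,-0.0283],"dr":[0,-1.362,0],"fingers":0.0},
])

```text
t: 18.77
eef_pos: [535.3, -6.1, 189.9]
tcp_rot: [-1.571, 0.001, -2.217]
ft_force: [0.7, 0.2, 0.9]
opening: 0.004
```

```bash
python3 -c "
from h import *
go([535.5,-4.5,160],-1.48)
"
```

```text
t 18.77 pos [535.3  -6.1 189.9] rot [-1.571e+00  1.000e-03 -2.217e+00] j [-0.14  0.39  1.81  0.    0.94  0.51] F [0.7 0.2 0.9] open 0.4
slide [-0.0014  0.0299 -0.0008] dr [ 0.    -0.737 -0.001] rows 5.9
```

Request:
drive_tool([
  {"slide":[-0.001,0.01,-0.001],"dr":[0,-0.737,0],"fingers":0.0},
  {"slide":[-0.001,0.02,-0.001],"dr":[0,-0.737,0],"fingers":0.0},
  {"slide":[-0.001,0.03,-0.001],"dr":[0,-0.737,0],"fingers":0.0},
  {"slide":[-0.001,0.04,-0.001],"dr":[0,-0.737,0],"fingers":0.0},
  {"slide":[-0.001,0.048,-0.001],"dr":[0,-0.737,0],"fingers":0.0},
])

```text
t: 19.18
eef_pos: [535.0, -4.8, 141.3]
tcp_rot: [-1.571, 0.001, -1.592]
ft_force: [-0.0, 0.4, -0.2]
opening: 0.002
```

```bash
python3 -c "
from h import *
go([535.5,-4.5,128],-1.48)
"
```

```text
t 19.18 pos [535.   -4.8 141.3] rot [-1.571e+00  1.000e-03 -1.592e+00] j [-0.13  0.46  1.86  0.    0.83 -0.11] F [-0.   0.4 -0.2] open 0.2
slide [-0.0003  0.0133  0.0004] dr [ 0.    -0.112 -0.001] rows 0.9
```

Request:
drive_tool([
  {"slide":[0,0.0,0],"dr":[0,-0.11,0],"fingers":0.0},
  {"slide":[0,0.006,0],"dr":[0,-0.11,0],"fingers":0.0},
  {"slide":[0,0.01,0],"dr":[0,-0.11,0],"fingers":0.0},
  {"slide":[0,0.014,0],"dr":[0,-0.11,0],"fingers":0.0},
  {"slide":[0,0.0155,0],"dr":[0,-0.11,0],"fingers":0.0},
])

```text
t: 19.6
eef_pos: [535.6, -5.1, 126.4]
tcp_rot: [-1.57, 0.0, -1.491]
ft_force: [-0.6, -6.3, 10.0]
opening: 0.003
```

Request:
drive_tool([
  {"slide":[0,0.0003,0],"dr":[0,0,0],"fingers":0.0},
  {"slide":[0,0.0003,0],"dr":[0,0,0],"fingers":0.0},
])

```text
t: 19.77
eef_pos: [535.6, -5.0, 126.6]
tcp_rot: [-1.569, 0.0, -1.49]
ft_force: [-0.5, -4.5, 4.5]
opening: 0.006
```

Request:
drive_tool([
  {"slide":[0,0.0005,0],"dr":[0,0,0],"fingers":0.0},
  {"slide":[0,0.0008,0],"dr":[0,0,0],"fingers":0.0},
  {"slide":[0,0.0008,0],"dr":[0,0,0],"fingers":0.0},
])

```text
t: 20.02
eef_pos: [535.6, -5.1, 126.3]
tcp_rot: [-1.569, 0.0, -1.49]
ft_force: [-2.9, -4.4, 10.5]
opening: 0.004
```

```bash
python3 -c "
from h import *
go([535.5,-4.5,128],-1.48)
for i in range(46): optics.read_camera('wrist')
im=optics.read_camera('wrist'); cv2.imwrite('pics/w16.png',im[:,:,::-1])
crop(cv2.convertScaleAbs(im,alpha=1.5),240,60,320,240,4.4,'pics/w16c.png')
go([535.5,-4.5,128],-1.48)
"
```

```text
t 20.02 pos [535.6  -5.1 126.3] rot [-1.569  0.    -1.49 ] j [-0.13  0.48  1.87  0.    0.79 -0.21] F [-2.9 -4.4 10.5] open 0.4
slide [-0.0006 -0.0017 -0.    ] dr [-0.002 -0.01  -0.   ] rows 0.1
t 22.37 pos [535.6  -5.1 126.3] rot [-1.569  0.    -1.49 ] j [-0.13  0.48  1.87  0.    0.79 -0.21] F [-1.7 -3.8 10.7] open 0.6
slide [-0.0006 -0.0017 -0.0001] dr [-0.002 -0.01  -0.   ] rows 0.1
```

View pics/w16c.png

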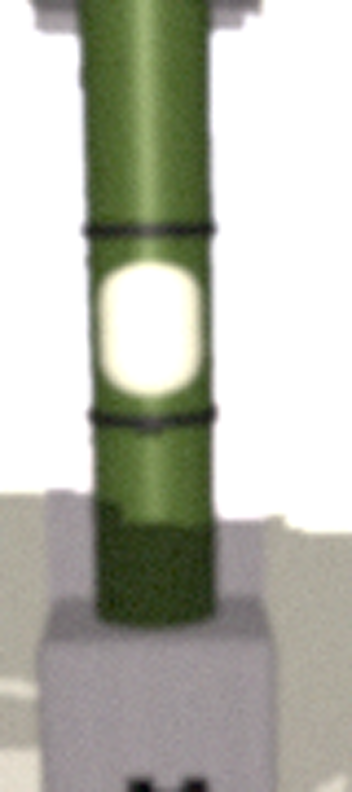

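```bash
python3 -c "
from h import *
m=optics.camera_model('wrist')
P=lambda r:(240+150/4.4,60+r/4.4)
print('cam',-m['R'].T@m['t'])
for zl,zb in ((122,122),(122,118),(118,122),(115,115)):
  l=[ray('w',P(r),zl,m)[1] for r in (230,416)];b=[ray('w',P(r),zb,m)[1] for r in (260,398)]
  print(zl,zb,np.diff(l),np.diff(b),np.mean(b)-np.mean(l))
im=optics.read_camera('top'); cv2.imwrite('pics/t17.png',im[:,:,::-1])
im=optics.read_camera('scene'); cv2.imwrite('pics/s17.png',im[:,:,::-1]);crop(im,170,110,350,250,4.4,'pics/s17c.png')
print(env.state()['ft_force'],env.state()['t'])
"
```

```text
cam [528.94021084  69.91596103 296.67775931]
122 122 [-20.27118648] [-15.06891481] -0.5827347814553505
122 118 [-20.27118648] [-15.41398255] -0.8617741331533892
118 122 [-20.73538265] [-15.06891481] -0.31703965362973463
115 115 [-21.08352977] [-15.67278335] -0.6060871732321047
[-1.5512146  -4.4214021  10.40442619] 22.4667
```

View pics/s17c.png

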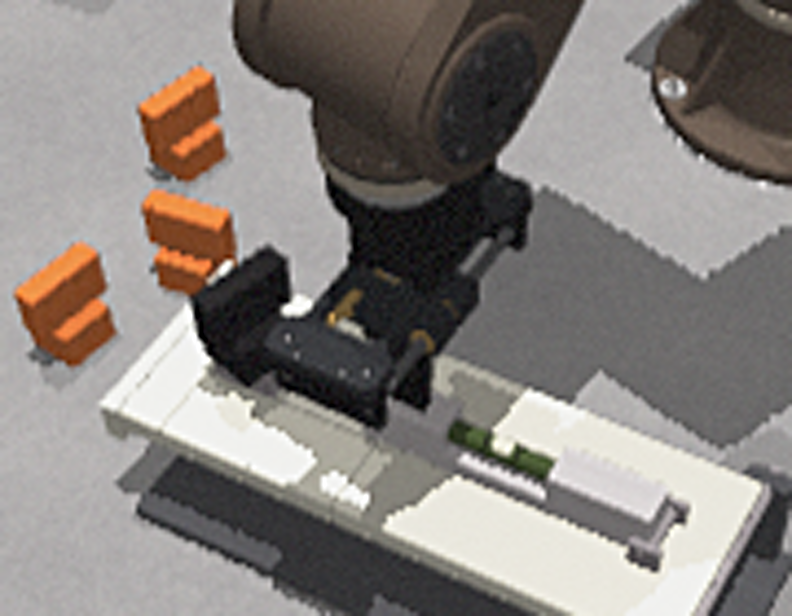

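View pics/t17.png

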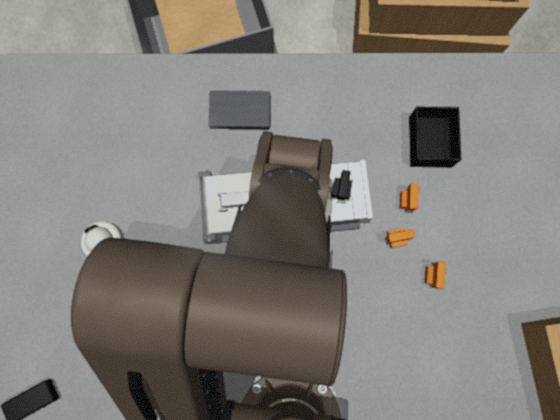

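View pics/s17.png

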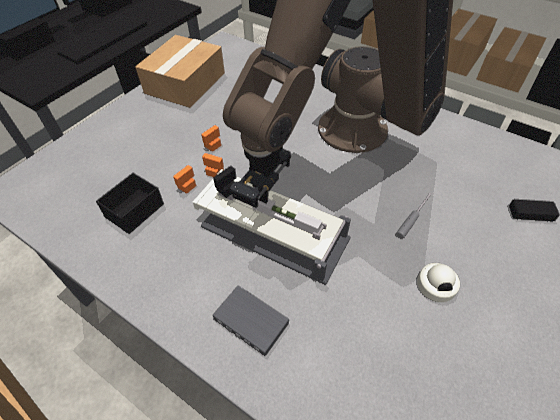

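```bash
python3 -c "
from h import *
im=cv2.imread('pics/s17.png')[:,:,::-1]; crop(im,205,165,250,205,16,'pics/s17d.png')
P=lambda p:((p-[205,165])*16).round()
R=Ro.from_euler('z',2.95).as_matrix()
for z in (106,110): print(z,[P(proj('scene',np.array([546.8,-122.8,z])+R@[a*21,b*21,0])).tolist() for a in(-1,1) for b in (-1,1)])
print([P(proj('scene',np.array([546.8,-122.8,176])+R@[a*32,b*10,0])).tolist() for a in(-1,1) for b in (-1,1)])
"
```

```text
106 [[338.0, 530.0], [183.0, 402.0], [522.0, 400.0], [367.0, 275.0]]
110 [[335.0, 515.0], [180.0, 386.0], [520.0, 385.0], [364.0, 260.0]]
[[195.0, 254.0], [118.0, 191.0], [491.0, 54.0], [413.0, -6.0]]
```

View pics/s17d.png

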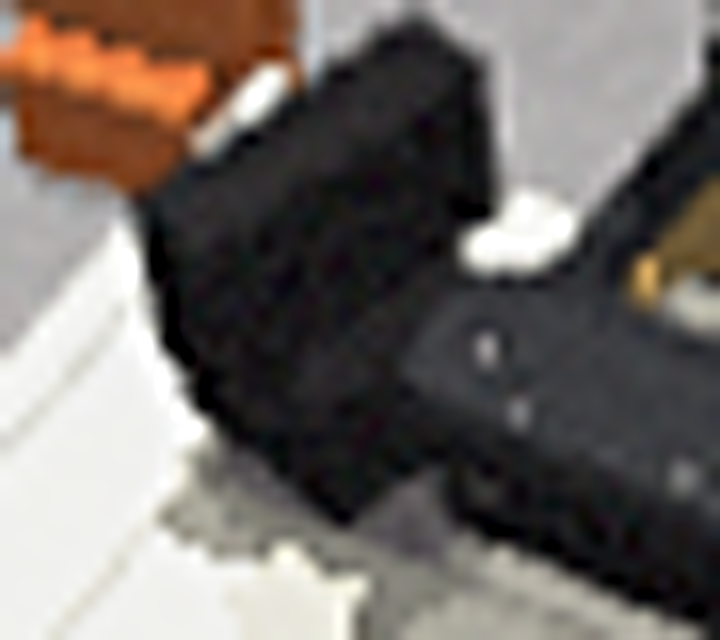

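```bash
python3 -c "
from h import *
s=env.state();print(s['t'],s['eef_pos'],s['ft_force'])
print(env.job_done())
"
```

```text
22.4667 [535.59660191  -5.09107653 126.32610265] [-1.5512146  -4.4214021  10.40442619]
the job is handed in; nothing more can be done
None
```

The job is handed in at 22.5 s, with the level still pressed flat. The black T-handle is on the levelling foot's shaft and my grip is off it.

I fitted the handle, turned the foot about 1.05 rad clockwise, and pressed the level to check. The bubble was about 1.9 mm towards the pivoted end, so I gripped the handle again and turned the foot about 0.2 rad further.

**Last checks:**
- **Bubble:** it settled between the two lines, about 0.3–0.9 mm past the middle towards the foot. The limit for staying inside the lines is about 1.5 mm.
- **Level:** the tool holds it on its hard stop with about 10 N; the stop needs about 4 N.
- **Handle:** it bottomed out hard under push, and in the scene camera its lower corner matches the fully seated height to within about 2 mm.
- **Surroundings:** the three orange look-alikes and the other things lying around appear unmoved in the scene and top pictures, except where the arm hides part of the view.

**What went wrong or disagreed:**
- My first try at gripping the handle again caught its hub and lifted it about 4 mm. I opened the fingers, the handle dropped back, and I gripped the bar and pressed it home before turning.
- The moment reading during the second turn did not show the foot's resistance, but the bubble moved by about 2.6 mm, so the foot did turn.

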